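Make up the tea tray and the supper tray

TASK

Make up two trays from the stock on the shelf: the two-bay tray gets a steel tumbler and the tea tin, one in each bay (either way round); the three-bay tray gets the other tumbler in its middle bay, with the salt shaker in one end bay and the wooden garlic mortar in the other. Stand each thing upright on the floor of its bay, let go of it, knock nothing over, and leave the glass bowl, the blue mug and the pan where they are.

Things in the scene. Friction and masses are not known exactly. Their poses are not given: they have to be found in the camera images.
- tumbler_a_center (a point): One of two identical plain steel drinking tumblers, open at the top, empty, the tallest things of the stock: 90 mm high, 54 mm across at the foot widening evenly to 60 mm at the rim, wall 3 mm, about 90 g. It starts upright on the shelf. This point lies on its upright axis, half-way up; z axis up. The two tumblers are interchangeable.
- tumbler_b_center (a point): One of two identical plain steel drinking tumblers, open at the top, empty, the tallest things of the stock: 90 mm high, 54 mm across at the foot widening evenly to 60 mm at the rim, wall 3 mm, about 90 g. It starts upright on the shelf. This point lies on its upright axis, half-way up; z axis up. The two tumblers are interchangeable.
- tin_center (a point): The tea tin: a closed rectangular metal tin with a small round disc on its flat top, 62 mm (its x axis) by 44 mm (its y axis), 72 mm high, about 150 g. Starts upright at any yaw. This point is the centre of the tin, half-way up; z axis up.
- shaker_center (a point): The salt shaker: a slim round white pot with a domed steel cap with small holes, 78 mm high, 38 mm across (39 mm at the cap, which begins 56 mm up and draws in above 68 mm), about 100 g. Starts upright. This point lies on its upright axis, half-way up; z axis up.
- mortar_center (a point): The garlic mortar: a thick-walled round wooden cup, lowest of the stock, 66 mm high, 58 mm across at the foot, 54 mm at a slight waist 18 mm up, 60 to 62 mm across over its upper half, wall 9 mm, about 150 g. Starts upright. This point lies on its upright axis, half-way up; z axis up.
- tray_two: The two-bay tray: a shallow orange plastic tray, fixed to the shelf, 180 mm long (its x axis) by 92 mm wide (its y axis), two equal open square bays in a row, each 84 by 84 mm inside. All walls and dividers are 4 mm thick and stand 22 mm above the shelf; the bay floors are 4 mm above the shelf. Origin: under the middle of the tray, at shelf height, z up. Bay centres lie on its x axis at -44 and +44 mm.
- tray_three: The three-bay tray: a shallow orange plastic tray, fixed to the shelf, 268 mm long (its x axis) by 92 mm wide (its y axis), three equal open square bays in a row, each 84 by 84 mm inside. All walls and dividers are 4 mm thick and stand 22 mm above the shelf; the bay floors are 4 mm above the shelf. Origin: under the middle of the tray, at shelf height, z up. Bay centres lie on its x axis at -88, 0 and +88 mm.
- bowl: Clear glass bowl, 130 mm across, 60 mm high, loose; a bystander to leave alone. Origin under its centre.
- mug: Blue enamel mug, 80 mm across and 80 mm high, with a handle on its +y side, loose; a bystander to leave alone. Origin under its centre.
- pan: Small aluminium pan 150 mm across, with a long flat handle (reaching 215 mm from the middle) and a wooden mwiko (flat stirring paddle) lying across its rim, both pointing away from the stock (roughly its +x) and reaching at most 12 mm past the rim on the -x side, about 65 mm high in all, loose; a bystander to leave alone. Origin under the middle of the pan.

How it is judged:
By the outcome, as a careful person would: the job done as asked, in the order asked, and still so for the second after the job is handed in, with the robot touching nothing.
It also fails if it takes over 115 s, if anything falls off the work surface, if the arm or the gripper's body presses on something with over 40 N, if the wrist force passes 120 N, or if a joint passes its speed limit or range.

ROBOT

A 7-joint arm with a two-finger parallel gripper is mounted at the origin on the work surface. World frame = base frame: x ahead of the robot, y to its left, z up, the work surface at z = 0. Lengths are in m, angles in rad, forces in N, time in s.
With the tool pointing down it reaches from about 0.425 to 0.875 m from the base axis. Payload 4.7 kg.
Tool frame: the origin (TCP) lies at the very end of the fingers, on their centre line; the grasp point (between the pads) lies grasp_offset behind it (grasp_offset is the distance from the TCP to the grasp point, in m); z points along the fingers, x is the direction in which the jaws open and shut, and the axes are right-handed (so a half turn about z gives the same grasp; the last joint's range is limited). The gripper opens to 87 mm and grips with 3 to 60 N. Pads are 19 mm wide; open, the fingers measure 117 mm over their backs; the gripper's body (75 mm by 190 mm) begins 51 mm behind the grasp point.
Start: joints at [-1.291, 0.321, -0.07, 1.45, 0.023, 1.371, -0.057], TCP at [0.171, 0.627, 0.223] pointing down, gripper open.
Joint ranges: [-2.86, 2.86], [-0.3, 2.09], [-1.38, 1.24], [0.06, 2.45], [-1.56, 4.7], [0.09, 2.05], [-2.69, 2.69]. Speed limits (rad/s): [2.57, 2.57, 3.14, 3.14, 3.14, 3.14, 3.14].

INTERFACE

Orientations are given as a unit quaternion [w, x, y, z].
In Python, from rig import sense, get_image, job_done, grasp_offset gives the robot as it stands.
- The arm moves only by the tool drive_tool, never from a script. Its argument "series" is a list of rows, each a list of 7 numbers: the shift along the world's x, y, z in units of 40 mm (1.0 is 40 mm), then the turn, a rotation vector about the world's x, y, z in units of 5 degrees (1.0 is 5 degrees), then the opening, from 0 (shut) to 1 (fully open). A call has 1 to 8 rows; each row shifts and turns the pose as measured when the row begins; what a row does not reach is not made up. A row lasts 1/12 s, in which the tool goes at most 41.7 mm and 7.16 degrees, less where a joint would pass 70% of its speed; a pose out of reach is approached as far as the arm can. A call is refused whole if a number of a shift passes 1 or a number of a turn 1, either way. A call with a gripper value outside its range is refused whole. The fingers move at their own pace and stop on an object; "squeeze" is the grip in N (left out, the last holds). Time passes only in rows, so rows that do not move let the fingers close. It gives the time, the measured TCP pose, the force and the opening at its end, in the units of the state.
- sense(): the state, without advancing time (a new reading comes with each control period).
- get_image(name): name is "side" or "top"; returns a dict with "color" (400x640x3 uint8, blue, green, red), "z_map" (400x640 float32, m along the optical axis (not along the pixel's ray), 0 where there is no reading), "fx", "fy", "cx", "cy" (pixels), "xyz" and "orientation" of the camera in the world. Camera axes: x right, y up, looking along -z (the intrinsics and any distortion apply to the point x, -y, -z); pixel columns grow to the right and rows downward; lengths in m; the calibration is good to about 2 mm. A picture is of the moment at which its call begins.
- job_done(): hands the job in, once; it reports no verdict.
The state is a dict: "clock": time; "q": joint angles; "qvel": joint speeds; "effort": joint torques, N m; "tcp_pos": TCP position; "eef_rot": TCP orientation; "ft_force": force on the tool from outside, world axes, zero at the start; "ft_torque": the same for the moment, N m; "grip_width": finger opening in m.
Only numpy, scipy, OpenCV 4.12 (cv2) and the standard library are available. Lean on these libraries where they do the work, as an engineer would, in place of code of your own. Each camera call takes 0.05 s, during which the arm holds its last target. There are 200 camera calls.

## Working session

There is one attempt and no reset: what is moved stays moved. The work goes in short steps, Python scripts to look and compute and a tool call to move; the robot and the scene stay as the last step left them, time stands still between calls to the robot, and variables do not carry over. Pictures are saved under pics/ and viewed, about 12 in all and at most 16, crops included, and the job is handed in when it is done.

Besides the shell and the picture viewer there is one more tool, called after ">>>" in YAML: its name, and indented under it one key for each argument. drive_tool: Moves the arm, as the interface text tells. Its arguments: {"type":"object","properties":{"series":{"type":"array","items":{"type":"array","items":{"type":"number"}}},"squeeze":{"type":"number"}},"required":["series"]}

```bash
mkdir -p pics
cat > h.py <<'E'
import numpy as np, cv2
from rig import sense, get_image, job_done, grasp_offset
from scipy.spatial.transform import Rotation as R
def rot(q): return R.from_quat([q[1],q[2],q[3],q[0]]).as_matrix()
def world(im,u,v,d):
    p=np.stack([(u-im["cx"])/im["fx"]*d,-(v-im["cy"])/im["fy"]*d,-d],-1)
    return p@rot(im["orientation"]).T+np.array(im["xyz"])
def cloud(im):
    v,u=np.mgrid[0:400,0:640]; return world(im,u,v,im["z_map"].astype(float))
def ray(im,u,v,z):
    a=world(im,np.float64(u),np.float64(v),np.float64(1)); o=np.array(im["xyz"]); return o+(a-o)*(z-o[2])/(a[2]-o[2])
E
python3 - <<'E'
from h import *
print(sense(),grasp_offset)
for n in("side","top"):
    im=get_image(n); cv2.imwrite(f"pics/{n}0.png",im["color"]); np.save(n+"0.npy",im,allow_pickle=True)
    print({k:v for k,v in im.items() if k not in("color","z_map")}, (im["z_map"]>0).mean())
E
```

```text
{'clock': 0.0, 'q': array([-1.29090271,  0.32177907, -0.07008296,  1.45169656,  0.0226163 ,
        1.37075588, -0.05682616]), 'qvel': array([-4.23465352e-05,  8.91974936e-04,  1.50873876e-03, -7.17790875e-04,
        2.27352171e-04, -6.04057741e-04,  1.02052563e-03]), 'effort': array([-5.01539198e-04, -4.91292965e+01, -4.03942857e-01, -3.12515938e+01,
       -6.38347096e-02,  4.40697314e-02,  1.77578886e-04]), 'tcp_pos': array([0.17064939, 0.62663091, 0.22147918]), 'eef_rot': array([ 6.06613247e-04,  7.94534866e-01,  6.07217827e-01, -6.99636019e-04]), 'ft_force': array([-0.16146965,  0.28553566, -0.52851049]), 'ft_torque': array([0.04719147, 0.02951915, 0.00677004]), 'grip_width': 0.08708468611073665} 0.0187
{'fx': 435.4738524555153, 'fy': 435.4738524555153, 'cx': 321.22531348225766, 'cy': 197.58033471750926, 'xyz': array([ 0.15327777, -0.51001388,  0.85629412]), 'orientation': array([ 0.90561872,  0.32992464, -0.09982557, -0.24706139])} 0.995875
{'fx': 373.7476295352585, 'fy': 373.7476295352585, 'cx': 316.84451960637335, 'cy': 197.8120281009278, 'xyz': array([0.40858749, 0.10399825, 1.15289609]), 'orientation': array([-0.70462384, -0.0306985 ,  0.05249652,  0.70697027])} 0.9958125
```

View pics/side0.png

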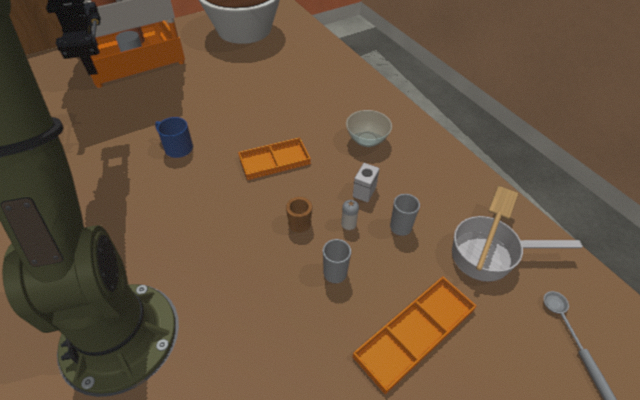

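View pics/top0.png

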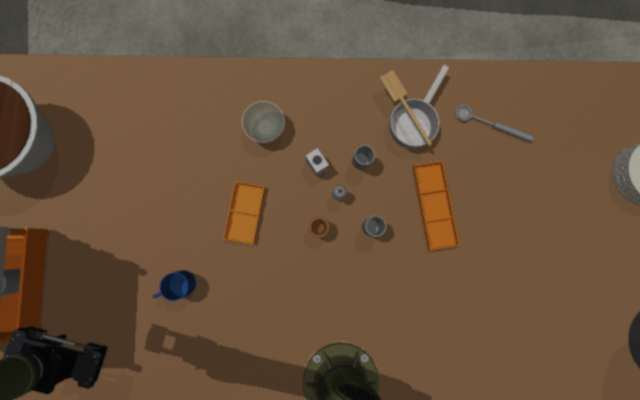

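The side view shows tumblers at (336,262) and (404,215), shaker (350,214), tin (366,182), mortar (300,215), two-bay tray (275,160) and three-bay tray (415,335). The top view agrees. Next I measure them with the depth maps.

```bash
cat > meas.py <<'E'
from h import *
from scipy.ndimage import label
def measure(name="top",im=None,boxes=True):
    im=get_image(name) if im is None else im
    P=cloud(im); z=P[...,2]
    hsv=cv2.cvtColor(im["color"],cv2.COLOR_BGR2HSV)
    return im,P,z,hsv
if __name__=="__main__":
    for n in("top","side"):
        im=np.load(n+"0.npy",allow_pickle=True).item(); im,P,z,hsv=measure(n,im)
        roi=(P[...,0]>0.35)&(P[...,0]<0.85)&(P[...,1]>-.35)&(P[...,1]<.4)
        print(n,"table z",np.median(z[roi&(z<.02)]))
        L,k=label(roi&(z>.028)&(z<.12))
        for i in range(1,k+1):
            m=L==i
            if m.sum()<40: continue
            q=P[m]; zm=np.percentile(q[:,2],98); t=q[q[:,2]>zm-.006][:,:2].astype(np.float32)
            c,r=cv2.minEnclosingCircle(t); box=cv2.minAreaRect(t*1000)
            vv,uu=np.nonzero(m); print("px",uu.mean().round(),vv.mean().round(),"ztop",zm.round(4),"circ",np.round(c,4),round(r,4),"rect",np.round(box[0]),np.round(box[1]),round(box[2],1))
        om=roi&(hsv[...,0]<14)&(hsv[...,1]>210)&(hsv[...,2]>120)&(z<.035)
        om=cv2.morphologyEx(om.astype(np.uint8),cv2.MORPH_CLOSE,np.ones((5,5)))
        L,k=label(om)
        for i in range(1,k+1):
            m=L==i
            if m.sum()<300: continue
            # outer outline cast onto rim height
            c=max(cv2.findContours(m.astype(np.uint8),0,1)[0],key=cv2.contourArea)[:,0]
            w=np.array([ray(im,u,v,.022)[:2] for u,v in c],np.float32)
            box=cv2.minAreaRect(w*1000); hi=m&(z>.016); b2=cv2.minAreaRect((P[hi][:,:2]*1000).astype(np.float32))
            print("tray",c.mean(0).round(),np.round(box[0],1),np.round(box[1],1),round(box[2],1),"| rim pts",np.round(b2[0],1),np.round(b2[1],1),round(b2[2],1))
E
python3 meas.py
```

```text
top table z 0.0003091939477011252
px 416.0 118.0 ztop 0.0691 circ [ 0.7731 -0.2131] 0.092 rect [ 781. -223.] [184.  28.] 36.9
px 261.0 117.0 ztop 0.0628 circ [0.7713 0.2321] 0.0649 rect [770. 234.] [126. 126.] 89.5
px 363.0 155.0 ztop 0.0924 circ [ 0.6624 -0.0673] 0.0301 rect [662. -68.] [59. 57.] 84.5
px 316.0 161.0 ztop 0.0759 circ [0.6503 0.0707] 0.035 rect [650.  71.] [61. 44.] 32.2
px 338.0 191.0 ztop 0.0789 circ [0.5574 0.0045] 0.0164 rect [557.   5.] [30. 25.] 30.0
px 375.0 225.0 ztop 0.0923 circ [ 0.4551 -0.0948] 0.0299 rect [455. -95.] [57. 58.] 61.8
px 318.0 226.0 ztop 0.0689 circ [0.454  0.0673] 0.0306 rect [455.  67.] [58. 58.] 89.6
side table z 0.00016743981199796032
px 369.0 125.0 ztop 0.0608 circ [0.7685 0.2294] 0.0667 rect [768. 229.] [129. 127.] 8.4
px 366.0 179.0 ztop 0.0749 circ [0.6481 0.0669] 0.0365 rect [648.  67.] [63. 43.] 33.5
px 405.0 211.0 ztop 0.0912 circ [ 0.6593 -0.0711] 0.0313 rect [659. -72.] [61. 57.] 51.3
px 299.0 211.0 ztop 0.0675 circ [0.4506 0.0623] 0.0318 rect [451.  61.] [60. 60.] 52.2
px 350.0 211.0 ztop 0.0784 circ [5.532e-01 5.000e-04] 0.0167 rect [554.  -0.] [31. 31.] 20.5
px 490.0 242.0 ztop 0.0678 circ [ 0.7727 -0.2191] 0.0964 rect [ 780. -228.] [193.  31.] 36.5
px 336.0 257.0 ztop 0.091 circ [ 0.453  -0.0998] 0.0309 rect [452. -99.] [61. 57.] 57.1
```

```bash
sed -i 's/(hsv\[...,0\]<14)&(hsv\[...,1\]>210)&(hsv\[...,2\]>120)/(hsv[...,0]<18)\&(hsv[...,1]>190)\&(hsv[...,2]>90)/' meas.py
python3 - <<'E'
import numpy as np,cv2
for n,p in(("top",[(245,205),(436,206),(426,180),(300,300)]),("side",[(262,162),(415,325),(250,250)])):
    im=np.load(n+"0.npy",allow_pickle=True).item();h=cv2.cvtColor(im["color"],cv2.COLOR_BGR2HSV)
    print([h[v,u].tolist() for u,v in p])
E
python3 meas.py | grep tray
```

```text
[[16, 194, 166], [15, 209, 166], [15, 207, 166], [14, 123, 114]]
[[15, 208, 188], [16, 210, 188], [14, 112, 127]]
tray [435. 206.] [ 519.5 -295.5] [264.4  94.6] 8.7 | rim pts [ 493.5 -115.8] [264.3 459.7] 8.4
tray [244. 213.] [498.5 288. ] [ 90.2 175.9] 79.5 | rim pts [485.1 213.6] [242.9 175.9] 79.7
tray [273. 158.] [492.4 276.5] [107.5 179.5] 80.1 | rim pts [376.7 -99.2] [916.9 184.6] 72.8
tray [413. 332.] [ 516.7 -303.3] [271.9  92.5] 8.9 | rim pts [ 389.8 -349.3] [554.9 138.6] 20.2
```

>>> drive_tool:
  series:
    - [0.5,-0.72,0,0,0,0.12,1]
    - [0.5,-0.72,0,0,0,0.12,1]
    - [0.5,-0.72,0,0,0,0.12,1]
    - [0.5,-0.72,0,0,0,0.12,1]
    - [0.5,-0.72,0,0,0,0.12,1]
    - [0.5,-0.72,0,0,0,0.12,1]
    - [0.5,-0.72,0,0,0,0.12,1]
    - [0.5,-0.72,0,0,0,0.12,1]

```text
clock: 0.77
tcp_pos: [0.3243, 0.3905, 0.2149]
eef_rot: [-0.0, 0.761, 0.648, -0.006]
ft_force: [0.7, 0.2, -0.2]
grip_width: 0.0869
```

>>> drive_tool:
  series:
    - [0.5,-0.72,0,0,0,0,1]
    - [0.5,-0.72,0,0,0,0,1]
    - [0.5,-0.72,0,0,0,0,1]
    - [0.5,-0.72,0,0,0,0,1]
    - [0.5,-0.72,0,0,0,0,1]
    - [0.5,-0.72,0,0,0,0,1]
    - [0.5,-0.72,0,0,0,0,1]
    - [0.5,-0.72,0,0,0,0,1]

```text
clock: 1.43
tcp_pos: [0.488, 0.1456, 0.2129]
eef_rot: [-0.001, 0.761, 0.649, -0.007]
ft_force: [0.8, 0.3, -0.7]
grip_width: 0.0869
```

>>> drive_tool:
  series:
    - [0.52,-0.65,0,0,0,0,1]
    - [0.52,-0.65,0,0,0,0,1]
    - [0.52,-0.65,0,0,0,0,1]
    - [0.52,-0.65,0,0,0,0,1]
    - [0.52,-0.65,0,0,0,0,1]
    - [0.52,-0.65,0,0,0,0,1]
    - [0.52,-0.65,0,0,0,0,1]
    - [0,0,0,0,0,0,1]

```text
clock: 2.1
tcp_pos: [0.639, -0.0554, 0.2099]
eef_rot: [0.0, 0.763, 0.646, -0.01]
ft_force: [-1.4, 0.0, 0.6]
grip_width: 0.0869
```

```bash
cat > st.py <<'E'
import sys
from h import *
s=sense(); p=s["tcp_pos"]; M=rot(s["eef_rot"]); x=M[:,0]
yaw=np.degrees(np.arctan2(x[1],x[0]))%180
print("t",round(s["clock"],2),"tcp",p.round(4),"yaw",yaw.round(1),"zaxis",M[:,2].round(3),"w",round(s["grip_width"],4),"F",s["ft_force"].round(1))
a=list(map(float,sys.argv[1:]))
if a:
    d=np.array(a[:3])-p; rv=R.from_matrix(np.eye(3))
    dy=(a[3]-yaw+90)%180-90
    # target down-pointing with yaw a[3]
    t=np.radians(yaw+dy); sx=np.array([np.cos(t),np.sin(t),0]); 
    if x@[np.cos(np.radians(yaw)),np.sin(np.radians(yaw)),0]<0: sx=-sx
    T=np.stack([sx,np.cross([0,0,-1],sx),[0,0,-1]],1)
    print("shift units",(d/.04).round(2),"turn units",(np.degrees(R.from_matrix(T@M.T).as_rotvec())/5).round(2))
E
python3 st.py 0.661 -0.0695 0.04 79.5
```

```text
t 2.1 tcp [ 0.639  -0.0554  0.2099] yaw 80.5 zaxis [-0.014 -0.013 -1.   ] w 0.0869 F [-1.4  0.   0.6]
shift units [ 0.55 -0.35 -4.25] turn units [ 0.14 -0.17 -0.19]
```

Align first, then go down partway and check with the top camera.

>>> drive_tool:
  series:
    - [0.27,-0.18,-0.2,0.14,-0.17,-0.1,1]
    - [0.28,-0.17,-0.3,0,0,-0.1,1]
    - [0,0,-0.6,0,0,0,1]
    - [0,0,-0.6,0,0,0,1]
    - [0,0,-0.3,0,0,0,1]
    - [0,0,0,0,0,0,1]

```text
clock: 2.6
tcp_pos: [0.6615, -0.0744, 0.1246]
eef_rot: [0.001, 0.771, 0.636, -0.001]
ft_force: [-1.6, -0.1, -0.1]
grip_width: 0.0865
```

```bash
python3 st.py 0.661 -0.0695 0.04 79.5
python3 - <<'E'
from h import *
a=get_image("side")["color"][120:320,250:550]; b=get_image("top")["color"][60:260,220:520]
cv2.imwrite("pics/a1.png",cv2.resize(np.vstack([a,b]),None,fx=1.4,fy=1.4))
E
```

```text
t 2.6 tcp [ 0.6615 -0.0744  0.1246] yaw 79.0 zaxis [-0.001 -0.003 -1.   ] w 0.0865 F [-1.6 -0.1 -0.1]
shift units [-0.01  0.12 -2.12] turn units [ 0.03 -0.02  0.09]
```

View pics/a1.png

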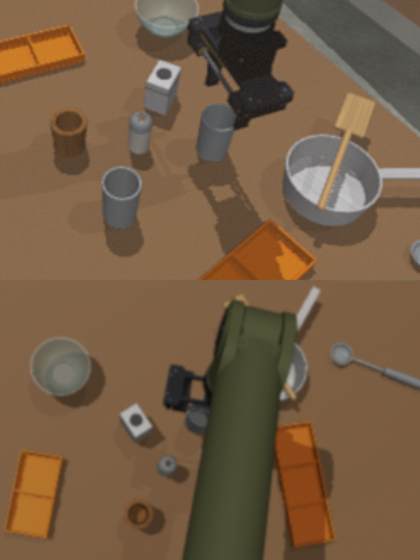

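The crops show the gripper centred above the far tumbler, around (215,110) in the side crop, with its jaws astride. I go down and grip.

>>> drive_tool:
  series:
    - [0,0.12,-0.4,0,0,0,1]
    - [0,0,-0.5,0,0,0,1]
    - [0,0,-0.5,0,0,0,1]
    - [0,0,-0.4,0,0,0,1]
    - [0,0,-0.25,0,0,0,1]
    - [0,0,0,0,0,0,1]

```text
clock: 3.2
tcp_pos: [0.6705, -0.0675, 0.0551]
eef_rot: [0.007, 0.77, 0.638, 0.008]
ft_force: [-1.0, 0.4, -0.1]
grip_width: 0.0872
```

>>> drive_tool:
  series:
    - [0,0,0,0,0,0,0.4]
    - [0,0,0,0,0,0,0.4]
    - [0,0,0,0,0,0,0.4]
    - [0,0,0,0,0,0,0.4]
    - [0,0,0,0,0,0,0.4]
    - [0,0,0,0,0,0,0.4]
  squeeze: 15

```text
clock: 3.7
tcp_pos: [0.6746, -0.0678, 0.0623]
eef_rot: [0.01, 0.77, 0.638, 0.012]
ft_force: [-0.7, -0.4, -1.1]
grip_width: 0.0577
```

```bash
python3 st.py 0.539 0.281 0.2 79.5
```

```text
t 3.7 tcp [ 0.6746 -0.0678  0.0623] yaw 79.3 zaxis [ 0.031 -0.001 -1.   ] w 0.0577 F [-0.7 -0.4 -1.1]
shift units [-3.39  8.72  3.44] turn units [0.01 0.36 0.04]
```

The tool drifted about 13 mm in x and rose 7 mm, so this grip is off-centre. I'll reopen, correct it and watch the drift.

>>> drive_tool:
  series:
    - [0,0,0,0,0,0,1]
    - [0,0,0,0,0,0,1]
    - [0,0,0,0,0,0,1]
    - [0,0,0,0,0,0,1]

```text
clock: 4.03
tcp_pos: [0.675, -0.068, 0.063]
eef_rot: [0.011, 0.77, 0.638, 0.012]
ft_force: [-0.3, -0.3, -0.6]
grip_width: 0.0769
```

```bash
python3 st.py 0.661 -0.0695 0.04 79.5; python3 -c "
from h import *
s=sense();print(s['q'].round(3),s['qvel'].round(3))"
```

```text
t 4.03 tcp [ 0.675 -0.068  0.063] yaw 79.3 zaxis [ 0.032 -0.001 -0.999] w 0.0769 F [-0.3 -0.3 -0.6]
shift units [-0.35 -0.04 -0.58] turn units [0.01 0.37 0.04]
[-0.328  0.508  0.515  1.598 -0.279  1.076  1.642] [ 0.001 -0.     0.    -0.    -0.     0.002 -0.001]
```

>>> drive_tool:
  series:
    - [-0.18,0,0,0,0.18,0,1]
    - [-0.17,0,-0.1,0,0.18,0,1]
    - [0,0,-0.15,0,0,0,1]
    - [0,0,-0.15,0,0,0,1]
    - [0,0,-0.15,0,0,0,1]
    - [0,0,0,0,0,0,1]
    - [0,0,0,0,0,0,1]

```text
clock: 4.62
tcp_pos: [0.6585, -0.0676, 0.0375]
eef_rot: [-0.001, 0.77, 0.638, -0.002]
ft_force: [0.2, -0.3, -0.1]
grip_width: 0.0872
```

```bash
python3 st.py 0.661 -0.0695 0.04 79.5
python3 - <<'E'
from h import *
a=get_image("side")["color"][120:320,250:550]
cv2.imwrite("pics/a2.png",cv2.resize(a,None,fx=2,fy=2))
E
```

```text
t 4.62 tcp [ 0.6585 -0.0676  0.0375] yaw 79.3 zaxis [-0.005 -0.001 -1.   ] w 0.0872 F [ 0.2 -0.3 -0.1]
shift units [ 0.06 -0.05  0.06] turn units [ 0.01 -0.05  0.04]
```

View pics/a2.png

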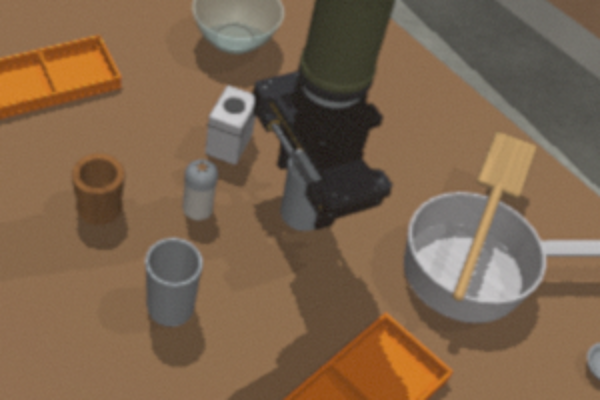

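The tumbler stands upright between the jaws, at about (300,195) in the crop. I close now.

>>> drive_tool:
  series:
    - [0,0,0,0,0,0,0.4]
    - [0,0,0,0,0,0,0.4]
    - [0,0,0,0,0,0,0.4]
    - [0,0,0,0,0,0,0.4]
    - [0,0,0,0,0,0,0.4]
    - [0,0,0,0,0,0,0.4]
  squeeze: 15

```text
clock: 5.17
tcp_pos: [0.6591, -0.0677, 0.0383]
eef_rot: [-0.001, 0.77, 0.638, -0.002]
ft_force: [-0.8, -0.2, -0.9]
grip_width: 0.0583
```

>>> drive_tool:
  series:
    - [0,0,0.2,0,0,0,0.4]
    - [0,0,0.4,0,0,0,0.4]
    - [0,0,0.5,0,0,0,0.4]
    - [0,0,0.6,0,0,0,0.4]
    - [0,0,0.6,0,0,0,0.4]
    - [0,0,0.5,0,0,0,0.4]
    - [0,0,0.4,0,0,0,0.4]
    - [0,0,0.2,0,0,0,0.4]

```text
clock: 5.83
tcp_pos: [0.6546, -0.0675, 0.1794]
eef_rot: [-0.003, 0.77, 0.638, -0.005]
ft_force: [1.3, 0.4, -0.8]
grip_width: 0.0586
```

```bash
python3 st.py 0.539 0.278 0.18 79.5
```

```text
t 5.83 tcp [ 0.6546 -0.0675  0.1794] yaw 79.2 zaxis [-0.012 -0.001 -1.   ] w 0.0586 F [ 1.3  0.4 -0.8]
shift units [-2.89  8.64  0.02] turn units [ 0.01 -0.13  0.05]
```

>>> drive_tool:
  series:
    - [-0.1,0.3,0,0,-0.13,0,0.4]
    - [-0.18,0.55,0,0,0,0,0.4]
    - [-0.2,0.6,0,0,0,0,0.4]
    - [-0.2,0.6,0,0,0,0,0.4]
    - [-0.2,0.6,0,0,0,0,0.4]
    - [-0.2,0.6,0,0,0,0,0.4]
    - [-0.2,0.6,0,0,0,0,0.4]
    - [-0.2,0.6,0,0,0,0,0.4]

```text
clock: 6.5
tcp_pos: [0.5877, 0.113, 0.1768]
eef_rot: [0.002, 0.774, 0.633, -0.001]
ft_force: [0.3, 0.3, -0.7]
grip_width: 0.0587
```

>>> drive_tool:
  series:
    - [-0.2,0.6,0,0,0,0,0.4]
    - [-0.2,0.6,0,0,0,0,0.4]
    - [-0.2,0.6,0,0,0,0,0.4]
    - [-0.2,0.6,0,0,0,0,0.4]
    - [-0.2,0.6,0,0,0,0,0.4]
    - [-0.15,0.5,0,0,0,0,0.4]
    - [-0.1,0.3,0,0,0,0,0.4]
    - [0,0,0,0,0,0,0.4]

```text
clock: 7.17
tcp_pos: [0.5184, 0.2855, 0.1673]
eef_rot: [-0.003, 0.769, 0.64, -0.006]
ft_force: [-1.2, -0.3, -1.4]
grip_width: 0.0587
```

```bash
python3 st.py 0.539 0.278 0.044 79.5
```

```text
t 7.17 tcp [0.5184 0.2855 0.1673] yaw 79.5 zaxis [-0.013 -0.002 -1.   ] w 0.0587 F [-1.2 -0.3 -1.4]
shift units [ 0.51 -0.19 -3.08] turn units [ 0.03 -0.15 -0.01]
```

>>> drive_tool:
  series:
    - [0.25,-0.1,-0.1,0,-0.15,0,0.4]
    - [0.2,-0.05,-0.3,0,0,0,0.4]
    - [0,0,-0.4,0,0,0,0.4]
    - [0,0,-0.4,0,0,0,0.4]
    - [0,0,-0.3,0,0,0,0.4]
    - [0,0,-0.1,0,0,0,0.4]
    - [0,0,0,0,0,0,0.4]
    - [0,0,0,0,0,0,0.4]

```text
clock: 7.83
tcp_pos: [0.5445, 0.2629, 0.0949]
eef_rot: [0.006, 0.774, 0.633, -0.002]
ft_force: [-0.4, 0.0, -0.8]
grip_width: 0.0584
```

```bash
python3 st.py 0.539 0.278 0.044 79.5;  python3 - <<'E'
from h import *
a=get_image("side")["color"][60:220,200:420]
cv2.imwrite("pics/a3.png",cv2.resize(a,None,fx=2.5,fy=2.5))
E
```

```text
t 7.83 tcp [0.5445 0.2629 0.0949] yaw 78.6 zaxis [ 0.004 -0.012 -1.   ] w 0.0584 F [-0.4  0.  -0.8]
shift units [-0.14  0.38 -1.27] turn units [0.13 0.05 0.18]
```

View pics/a3.png

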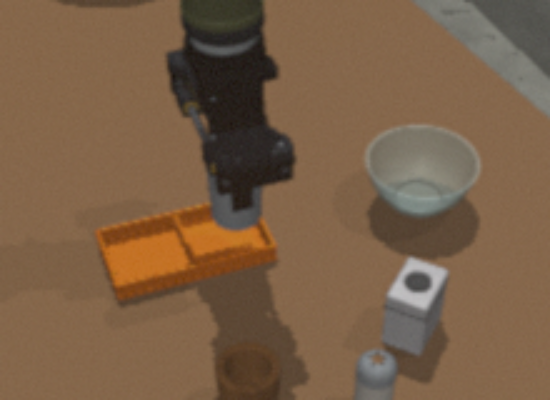

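The tumbler hangs above the far bay of the two-bay tray, at (235,210) in the crop. I centre it, then lower.

>>> drive_tool:
  series:
    - [-0.07,0.15,0,0.1,0.05,0.1,0.4]
    - [-0.05,0.15,-0.1,0,0,0,0.4]
    - [0,0.05,-0.2,0,0,0,0.4]
    - [0,0,-0.2,0,0,0,0.4]
    - [0,0,-0.1,0,0,0,0.4]
    - [0,0,0,0,0,0,0.4]
    - [0,0,0,0,0,0,0.4]

```text
clock: 8.47
tcp_pos: [0.5409, 0.2797, 0.0712]
eef_rot: [0.001, 0.77, 0.638, 0.002]
ft_force: [-0.4, -0.1, -0.9]
grip_width: 0.0585
```

```bash
python3 st.py 0.539 0.278 0.044 79.5
```

```text
t 8.47 tcp [0.5409 0.2797 0.0712] yaw 79.2 zaxis [ 0.004  0.001 -1.   ] w 0.0585 F [-0.4 -0.1 -0.9]
shift units [-0.05 -0.04 -0.68] turn units [-0.01  0.04  0.06]
```

>>> drive_tool:
  series:
    - [-0.03,0,-0.12,0,0,0,0.4]
    - [0,0,-0.15,0,0,0,0.4]
    - [0,0,-0.15,0,0,0,0.4]
    - [0,0,-0.12,0,0,0,0.4]
    - [0,0,-0.06,0,0,0,0.4]
    - [0,0,0,0,0,0,0.4]
    - [0,0,0,0,0,0,0.4]

```text
clock: 9.05
tcp_pos: [0.5394, 0.2792, 0.0442]
eef_rot: [0.001, 0.771, 0.637, 0.001]
ft_force: [-0.6, -0.2, -0.5]
grip_width: 0.0585
```

```bash
python3 st.py 0.539 0.278 0.042 79.5
```

```text
t 9.05 tcp [0.5394 0.2792 0.0442] yaw 79.2 zaxis [ 0.003  0.    -1.   ] w 0.0585 F [-0.6 -0.2 -0.5]
shift units [-0.01 -0.03 -0.06] turn units [-0.01  0.04  0.06]
```

>>> drive_tool:
  series:
    - [0,0,-0.06,0,0,0,0.4]
    - [0,0,-0.03,0,0,0,0.4]
    - [0,0,0,0,0,0,0.4]
    - [0,0,0,0,0,0,0.8]
    - [0,0,0,0,0,0,1]
    - [0,0,0,0,0,0,1]
    - [0,0,0,0,0,0,1]
    - [0,0,0,0,0,0,1]

```text
clock: 9.72
tcp_pos: [0.542, 0.2796, 0.0433]
eef_rot: [0.001, 0.771, 0.637, 0.004]
ft_force: [0.9, -0.7, 1.0]
grip_width: 0.0827
```

>>> drive_tool:
  series:
    - [0,0,0.1,0,0,0,1]
    - [0,0,0.3,0,0,0,1]
    - [0,0,0.5,0,0,0,1]
    - [0,0,0.6,0,0,0,1]
    - [0,0,0.6,0,0,0,1]
    - [0,0,0.5,0,0,0,1]
    - [0,0,0.4,0,0,0,1]
    - [0,0,0.2,0,0,0,1]

```text
clock: 10.38
tcp_pos: [0.5395, 0.278, 0.1797]
eef_rot: [0.001, 0.771, 0.637, 0.002]
ft_force: [1.3, -0.0, 0.3]
grip_width: 0.0868
```

```bash
python3 st.py 0.649 0.069 0.18 122.5
```

```text
t 10.38 tcp [0.5395 0.278  0.1797] yaw 79.1 zaxis [ 0.005  0.001 -1.   ] w 0.0868 F [ 1.3 -0.   0.3]
shift units [ 2.74 -5.23  0.01] turn units [-0.03  0.05  8.67]
```

>>> drive_tool:
  series:
    - [0.1,-0.2,0,0,0,0.5,1]
    - [0.2,-0.35,0,0,0,0.6,1]
    - [0.2,-0.4,0,0,0,0.6,1]
    - [0.2,-0.4,0,0,0,0.6,1]
    - [0.2,-0.4,0,0,0,0.6,1]
    - [0.2,-0.4,0,0,0,0.6,1]
    - [0.2,-0.4,0,0,0,0.6,1]
    - [0.2,-0.4,0,0,0,0.6,1]

```text
clock: 11.05
tcp_pos: [0.6001, 0.1632, 0.1879]
eef_rot: [-0.001, 0.613, 0.79, 0.007]
ft_force: [-0.5, 0.7, 0.6]
grip_width: 0.0873
```

>>> drive_tool:
  series:
    - [0.2,-0.4,0,0,0,0.6,1]
    - [0.2,-0.4,0,0,0,0.6,1]
    - [0.2,-0.4,0,0,0,0.6,1]
    - [0.2,-0.35,0,0,0,0.6,1]
    - [0.1,-0.25,0,0,0,0.5,1]
    - [0.1,-0.1,0,0,0,0.3,1]
    - [0,0,0,0,0,0,1]
    - [0,0,0,0,0,0,1]

```text
clock: 11.72
tcp_pos: [0.6422, 0.0755, 0.1897]
eef_rot: [-0.001, 0.494, 0.869, 0.006]
ft_force: [0.5, 0.4, 0.0]
grip_width: 0.0869
```

```bash
python3 st.py 0.649 0.069 0.11 122.5
```

```text
t 11.72 tcp [0.6422 0.0755 0.1897] yaw 120.7 zaxis [ 0.003  0.011 -1.   ] w 0.0869 F [0.5 0.4 0. ]
shift units [ 0.17 -0.16 -1.99] turn units [-0.13  0.04  0.35]
```

>>> drive_tool:
  series:
    - [0.1,-0.1,-0.1,-0.1,0,0.2,1]
    - [0.07,-0.06,-0.3,0,0,0.15,1]
    - [0,0,-0.4,0,0,0,1]
    - [0,0,-0.4,0,0,0,1]
    - [0,0,-0.4,0,0,0,1]
    - [0,0,-0.2,0,0,0,1]
    - [0,0,0,0,0,0,1]
    - [0,0,0,0,0,0,1]

```text
clock: 12.38
tcp_pos: [0.6476, 0.0733, 0.1106]
eef_rot: [-0.0, 0.476, 0.879, 0.001]
ft_force: [-0.0, 0.3, 0.1]
grip_width: 0.0866
```

```bash
python3 st.py 0.649 0.069 0.031 122.5
```

```text
t 12.38 tcp [0.6476 0.0733 0.1106] yaw 123.1 zaxis [ 0.001  0.003 -1.   ] w 0.0866 F [-0.   0.3  0.1]
shift units [ 0.03 -0.11 -1.99] turn units [-0.03  0.01 -0.12]
```

>>> drive_tool:
  series:
    - [0.03,-0.07,-0.1,0,0,-0.1,1]
    - [0,-0.04,-0.3,0,0,0,1]
    - [0,0,-0.4,0,0,0,1]
    - [0,0,-0.4,0,0,0,1]
    - [0,0,-0.4,0,0,0,1]
    - [0,0,-0.25,0,0,0,1]
    - [0,0,0,0,0,0,1]
    - [0,0,0,0,0,0,1]

```text
clock: 13.05
tcp_pos: [0.6523, 0.0681, 0.0354]
eef_rot: [0.003, 0.481, 0.877, 0.004]
ft_force: [0.4, 0.3, -0.5]
grip_width: 0.0873
```

```bash
python3 st.py 0.649 0.069 0.031 122.5
python3 - <<'E'
from h import *
a=get_image("side")["color"][80:280,230:480]
cv2.imwrite("pics/a4.png",cv2.resize(a,None,fx=2.4,fy=2.4))
E
```

```text
t 13.05 tcp [0.6523 0.0681 0.0354] yaw 122.6 zaxis [ 0.01   0.004 -1.   ] w 0.0873 F [ 0.4  0.3 -0.5]
shift units [-0.08  0.02 -0.11] turn units [-0.04  0.11 -0.01]
```

View pics/a4.png

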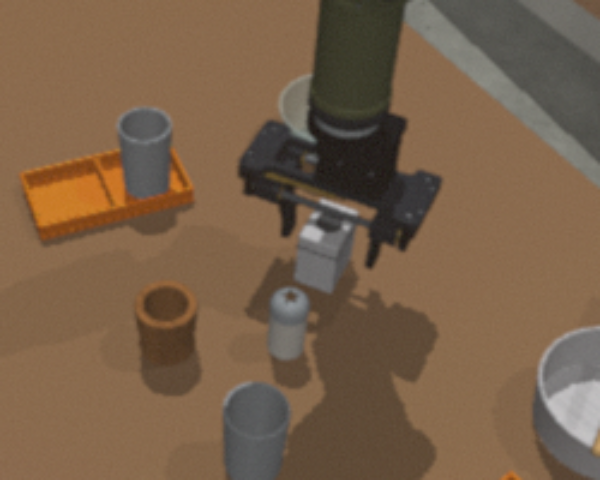

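The tumbler stands upright in the far bay at (147,160), and the tin at (325,245) is between the jaws and squared to them. I grip and lift.

>>> drive_tool:
  series:
    - [-0.08,0,-0.05,0,0.1,0,0.8]
    - [0,0,0,0,0,0,0.3]
    - [0,0,0,0,0,0,0.3]
    - [0,0,0,0,0,0,0.3]
    - [0,0,0,0,0,0,0.3]
    - [0,0,0,0,0,0,0.3]
    - [0,0,0,0,0,0,0.3]
    - [0,0,0,0,0,0,0.3]
  squeeze: 18

```text
clock: 13.77
tcp_pos: [0.6519, 0.0687, 0.038]
eef_rot: [0.002, 0.48, 0.877, 0.004]
ft_force: [0.4, 0.3, -1.7]
grip_width: 0.044
```

>>> drive_tool:
  series:
    - [0,0,0.2,0,0,0,0.3]
    - [0,0,0.4,0,0,0,0.3]
    - [0,0,0.5,0,0,0,0.3]
    - [0,0,0.6,0,0,0,0.3]
    - [0,0,0.6,0,0,0,0.3]
    - [0,0,0.5,0,0,0,0.3]
    - [0,0,0.4,0,0,0,0.3]
    - [0,0,0.2,0,0,0,0.3]

```text
clock: 14.43
tcp_pos: [0.6465, 0.0674, 0.1775]
eef_rot: [-0.002, 0.481, 0.877, 0.0]
ft_force: [1.0, -0.0, -0.8]
grip_width: 0.0434
```

```bash
python3 st.py 0.453 0.295 0.18 79.5
```

```text
t 14.43 tcp [0.6465 0.0674 0.1775] yaw 122.5 zaxis [-0.003  0.003 -1.   ] w 0.0434 F [ 1.  -0.  -0.8]
shift units [-4.84  5.69  0.06] turn units [-0.04 -0.02 -8.61]
```

>>> drive_tool:
  series:
    - [-0.2,0.2,0,0,0,-0.5,0.3]
    - [-0.3,0.35,0.05,0,0,-0.6,0.3]
    - [-0.35,0.4,0.05,0,0,-0.6,0.3]
    - [-0.35,0.4,0,0,0,-0.6,0.3]
    - [-0.35,0.4,0,0,0,-0.6,0.3]
    - [-0.35,0.4,0,0,0,-0.6,0.3]
    - [-0.35,0.4,0,0,0,-0.6,0.3]
    - [-0.35,0.4,0,0,0,-0.6,0.3]

```text
clock: 15.1
tcp_pos: [0.5411, 0.1804, 0.1846]
eef_rot: [0.002, 0.661, 0.75, -0.001]
ft_force: [0.4, 0.1, -1.4]
grip_width: 0.0438
```

>>> drive_tool:
  series:
    - [-0.35,0.4,0,0,0,-0.6,0.3]
    - [-0.35,0.4,0,0,0,-0.6,0.3]
    - [-0.35,0.4,0,0,0,-0.6,0.3]
    - [-0.35,0.4,0,0,0,-0.6,0.3]
    - [-0.2,0.35,0,0,0,-0.5,0.3]
    - [-0.1,0.2,0,0,0,-0.3,0.3]
    - [0,0,0,0,0,0,0.3]
    - [0,0,0,0,0,0,0.3]

```text
clock: 15.77
tcp_pos: [0.4626, 0.2735, 0.1827]
eef_rot: [-0.0, 0.762, 0.648, -0.003]
ft_force: [-0.3, -1.6, -0.8]
grip_width: 0.044
```

```bash
python3 st.py 0.453 0.295 0.1 79.5
```

```text
t 15.77 tcp [0.4626 0.2735 0.1827] yaw 80.8 zaxis [-0.006 -0.004 -1.   ] w 0.044 F [-0.3 -1.6 -0.8]
shift units [-0.24  0.54 -2.07] turn units [ 0.05 -0.06 -0.25]
```

>>> drive_tool:
  series:
    - [-0.12,0.25,0,0.05,-0.05,-0.25,0.3]
    - [-0.12,0.25,-0.2,0,0,0,0.3]
    - [0,0.04,-0.4,0,0,0,0.3]
    - [0,0,-0.4,0,0,0,0.3]
    - [0,0,-0.4,0,0,0,0.3]
    - [0,0,-0.2,0,0,0,0.3]
    - [0,0,0,0,0,0,0.3]
    - [0,0,0,0,0,0,0.3]

```text
clock: 16.43
tcp_pos: [0.4553, 0.2906, 0.1138]
eef_rot: [0.001, 0.769, 0.639, -0.001]
ft_force: [0.4, 0.3, -1.4]
grip_width: 0.0442
```

```bash
python3 st.py 0.453 0.295 0.042 79.5
```

```text
t 16.43 tcp [0.4553 0.2906 0.1138] yaw 79.4 zaxis [-0.    -0.003 -1.   ] w 0.0442 F [ 0.4  0.3 -1.4]
shift units [-0.06  0.11 -1.79] turn units [ 0.03 -0.01  0.02]
```

>>> drive_tool:
  series:
    - [-0.05,0.1,-0.1,0,0,0,0.3]
    - [0,0,-0.25,0,0,0,0.3]
    - [0,0,-0.3,0,0,0,0.3]
    - [0,0,-0.3,0,0,0,0.3]
    - [0,0,-0.2,0,0,0,0.3]
    - [0,0,-0.1,0,0,0,0.3]
    - [0,0,0,0,0,0,0.3]
    - [0,0,0,0,0,0,0.3]

```text
clock: 17.1
tcp_pos: [0.4548, 0.2956, 0.0611]
eef_rot: [0.001, 0.769, 0.639, 0.001]
ft_force: [0.0, -0.1, -0.7]
grip_width: 0.0437
```

```bash
python3 st.py 0.453 0.295 0.042 79.5
```

```text
t 17.1 tcp [0.4548 0.2956 0.0611] yaw 79.4 zaxis [ 0.003 -0.001 -1.   ] w 0.0437 F [ 0.  -0.1 -0.7]
shift units [-0.04 -0.02 -0.48] turn units [0.01 0.03 0.01]
```

>>> drive_tool:
  series:
    - [-0.03,0,-0.1,0,0,0,0.3]
    - [0,0,-0.12,0,0,0,0.3]
    - [0,0,-0.12,0,0,0,0.3]
    - [0,0,-0.1,0,0,0,0.3]
    - [0,0,-0.05,0,0,0,0.3]
    - [0,0,0,0,0,0,0.3]
    - [0,0,0,0,0,0,0.3]

```text
clock: 17.68
tcp_pos: [0.4549, 0.297, 0.0419]
eef_rot: [0.001, 0.769, 0.639, 0.003]
ft_force: [0.2, -0.2, -0.3]
grip_width: 0.044
```

```bash
python3 st.py 0.453 0.295 0.042 79.5
python3 - <<'E'
from h import *
a=get_image("side")["color"][80:240,200:400]
cv2.imwrite("pics/a5.png",cv2.resize(a,None,fx=3,fy=3))
E
```

```text
t 17.68 tcp [0.4549 0.297  0.0419] yaw 79.4 zaxis [ 0.006  0.002 -1.   ] w 0.044 F [ 0.2 -0.2 -0.3]
shift units [-0.05 -0.05  0.  ] turn units [-0.03  0.07  0.01]
```

View pics/a5.png

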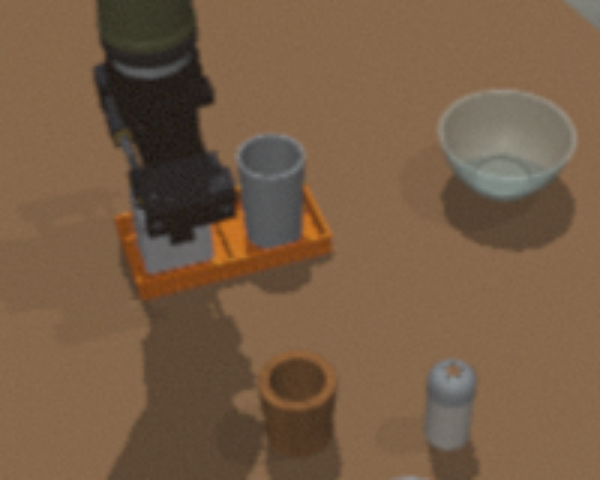

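The tin sits in the near bay at (175,240), clear of the tumbler at (270,190). I let go and rise.

>>> drive_tool:
  series:
    - [0,0,-0.03,0,0,0,0.3]
    - [0,0,0,0,0,0,0.6]
    - [0,0,0,0,0,0,0.8]
    - [0,0,0,0,0,0,0.9]
    - [0,0,0,0,0,0,1]
    - [0,0,0,0,0,0,1]
    - [0,0,0,0,0,0,1]
    - [0,0,0,0,0,0,1]

```text
clock: 18.4
tcp_pos: [0.4558, 0.2977, 0.0424]
eef_rot: [0.001, 0.769, 0.639, 0.004]
ft_force: [0.4, 0.6, 0.7]
grip_width: 0.0824
```

>>> drive_tool:
  series:
    - [0,0,0.1,0,0,0,1]
    - [0,0,0.3,0,0,0,1]
    - [0,0,0.5,0,0,0,1]
    - [0,0,0.6,0,0,0,1]
    - [0,0,0.6,0,0,0,1]
    - [0,0,0.5,0,0,0,1]
    - [0,0,0.4,0,0,0,1]
    - [0,0,0.2,0,0,0,1]

```text
clock: 19.07
tcp_pos: [0.4537, 0.2953, 0.1789]
eef_rot: [0.001, 0.77, 0.639, 0.002]
ft_force: [0.8, 0.1, -0.3]
grip_width: 0.0866
```

```bash
python3 st.py 0.454 -0.097 0.18 98.8
```

```text
t 19.07 tcp [0.4537 0.2953 0.1789] yaw 79.4 zaxis [ 0.005  0.001 -1.   ] w 0.0866 F [ 0.8  0.1 -0.3]
shift units [ 0.01 -9.81  0.03] turn units [-0.02  0.05  3.89]
```

>>> drive_tool:
  series:
    - [0,-0.3,0.05,0,0,0.2,1]
    - [0,-0.6,0,0,0,0.3,1]
    - [0,-0.75,0,0,0,0.3,1]
    - [0,-0.75,0,0,0,0.3,1]
    - [0,-0.75,0,0,0,0.3,1]
    - [0,-0.75,0,0,0,0.3,1]
    - [0,-0.75,0,0,0,0.3,1]
    - [0,-0.75,0,0,0,0.3,1]

```text
clock: 19.73
tcp_pos: [0.4525, 0.0803, 0.1882]
eef_rot: [-0.001, 0.693, 0.721, 0.008]
ft_force: [1.5, -0.7, -0.8]
grip_width: 0.0871
```

>>> drive_tool:
  series:
    - [0,-0.75,0,0,0,0.3,1]
    - [0,-0.75,0,0,0,0.3,1]
    - [0,-0.75,0,0,0,0.3,1]
    - [0,-0.75,0,0,0,0.3,1]
    - [0,-0.6,0,0,0,0.2,1]
    - [0,-0.3,0,0,0,0,1]
    - [0,0,0,0,0,0,1]
    - [0,0,0,0,0,0,1]

```text
clock: 20.4
tcp_pos: [0.4492, -0.092, 0.191]
eef_rot: [-0.001, 0.65, 0.76, 0.011]
ft_force: [-0.4, 0.4, -0.2]
grip_width: 0.0871
```

```bash
python3 st.py 0.454 -0.097 0.12 98.8
```

```text
t 20.4 tcp [ 0.4492 -0.092   0.191 ] yaw 98.9 zaxis [ 0.012  0.017 -1.   ] w 0.0871 F [-0.4  0.4 -0.2]
shift units [ 0.12 -0.13 -1.78] turn units [-0.2   0.14 -0.02]
```

>>> drive_tool:
  series:
    - [0.06,-0.08,-0.1,-0.1,0.07,0,1]
    - [0.06,-0.06,-0.3,-0.1,0.07,0,1]
    - [0,0,-0.4,0,0,0,1]
    - [0,0,-0.4,0,0,0,1]
    - [0,0,-0.35,0,0,0,1]
    - [0,0,-0.15,0,0,0,1]
    - [0,0,0,0,0,0,1]
    - [0,0,0,0,0,0,1]

```text
clock: 21.07
tcp_pos: [0.4551, -0.0893, 0.1156]
eef_rot: [-0.001, 0.645, 0.764, -0.003]
ft_force: [0.1, 0.0, 0.6]
grip_width: 0.0868
```

```bash
python3 st.py 0.454 -0.097 0.04 98.8
```

```text
t 21.07 tcp [ 0.4551 -0.0893  0.1156] yaw 99.7 zaxis [-0.005 -0.004 -1.   ] w 0.0868 F [0.1 0.  0.6]
shift units [-0.03 -0.19 -1.89] turn units [ 0.04 -0.06 -0.18]
```

>>> drive_tool:
  series:
    - [-0.03,-0.1,0,0.04,-0.06,-0.18,1]
    - [0,-0.09,-0.2,0,0,0,1]
    - [0,0,-0.4,0,0,0,1]
    - [0,0,-0.4,0,0,0,1]
    - [0,0,-0.4,0,0,0,1]
    - [0,0,-0.25,0,0,0,1]
    - [0,0,-0.1,0,0,0,1]
    - [0,0,0,0,0,0,1]

```text
clock: 21.73
tcp_pos: [0.458, -0.0989, 0.0456]
eef_rot: [0.004, 0.651, 0.759, 0.004]
ft_force: [0.4, 0.4, 0.9]
grip_width: 0.0872
```

```bash
python3 st.py 0.454 -0.097 0.04 98.8
```

```text
t 21.73 tcp [ 0.458  -0.0989  0.0456] yaw 98.7 zaxis [ 0.011  0.001 -1.   ] w 0.0872 F [0.4 0.4 0.9]
shift units [-0.1   0.05 -0.14] turn units [-0.01  0.13  0.02]
```

>>> drive_tool:
  series:
    - [-0.1,0.05,-0.1,0,0.13,0,0.9]
    - [0,0,-0.05,0,0,0,0.9]
    - [0,0,0,0,0,0,0.4]
    - [0,0,0,0,0,0,0.4]
    - [0,0,0,0,0,0,0.4]
    - [0,0,0,0,0,0,0.4]
    - [0,0,0,0,0,0,0.4]
    - [0,0,0,0,0,0,0.4]
  squeeze: 15

```text
clock: 22.4
tcp_pos: [0.4562, -0.0969, 0.0419]
eef_rot: [0.001, 0.651, 0.759, 0.002]
ft_force: [0.9, 0.5, -1.4]
grip_width: 0.0597
```

>>> drive_tool:
  series:
    - [0,0,0.2,0,0,0,0.4]
    - [0,0,0.4,0,0,0,0.4]
    - [0,0,0.5,0,0,0,0.4]
    - [0,0,0.6,0,0,0,0.4]
    - [0,0,0.6,0,0,0,0.4]
    - [0,0,0.5,0,0,0,0.4]
    - [0,0,0.4,0,0,0,0.4]
    - [0,0,0.2,0,0,0,0.4]

```text
clock: 23.07
tcp_pos: [0.4518, -0.0982, 0.1848]
eef_rot: [-0.001, 0.652, 0.758, -0.0]
ft_force: [0.0, 0.3, -0.9]
grip_width: 0.0599
```

```bash
python3 st.py 0.518 -0.299 0.18 98.8
```

```text
t 23.07 tcp [ 0.4518 -0.0982  0.1848] yaw 98.5 zaxis [-0.001 -0.    -1.   ] w 0.0599 F [ 0.   0.3 -0.9]
shift units [ 1.66 -5.02 -0.12] turn units [ 0.   -0.02  0.05]
```

>>> drive_tool:
  series:
    - [0.08,-0.25,0,0,0,0,0.4]
    - [0.15,-0.45,0,0,0,0,0.4]
    - [0.17,-0.5,0,0,0,0,0.4]
    - [0.17,-0.5,0,0,0,0,0.4]
    - [0.17,-0.5,0,0,0,0,0.4]
    - [0.17,-0.5,0,0,0,0,0.4]
    - [0.17,-0.5,0,0,0,0,0.4]
    - [0.17,-0.5,0,0,0,0,0.4]

```text
clock: 23.73
tcp_pos: [0.5036, -0.2462, 0.1885]
eef_rot: [-0.001, 0.648, 0.761, 0.004]
ft_force: [1.0, -0.2, -0.4]
grip_width: 0.0598
```

>>> drive_tool:
  series:
    - [0.17,-0.5,0,0,0,0,0.4]
    - [0.13,-0.4,0,0,0,0,0.4]
    - [0.05,-0.15,0,0,0,0,0.4]
    - [0,0,0,0,0,0,0.4]
    - [0,0,0,0,0,0,0.4]

```text
clock: 24.15
tcp_pos: [0.5163, -0.2944, 0.1868]
eef_rot: [-0.001, 0.651, 0.759, 0.001]
ft_force: [-0.0, -0.4, -1.1]
grip_width: 0.06
```

```bash
python3 st.py 0.518 -0.299 0.1 98.8
```

```text
t 24.15 tcp [ 0.5163 -0.2944  0.1868] yaw 98.8 zaxis [-0.001  0.003 -1.   ] w 0.06 F [-0.  -0.4 -1.1]
shift units [ 0.04 -0.12 -2.17] turn units [-0.04 -0.01 -0.01]
```

>>> drive_tool:
  series:
    - [0.04,-0.1,-0.1,0,0,0,0.4]
    - [0,0,-0.3,0,0,0,0.4]
    - [0,0,-0.4,0,0,0,0.4]
    - [0,0,-0.4,0,0,0,0.4]
    - [0,0,-0.4,0,0,0,0.4]
    - [0,0,-0.3,0,0,0,0.4]
    - [0,0,-0.1,0,0,0,0.4]
    - [0,0,0,0,0,0,0.4]

```text
clock: 24.82
tcp_pos: [0.5177, -0.2891, 0.0993]
eef_rot: [-0.004, 0.647, 0.762, 0.004]
ft_force: [0.1, -0.3, -0.6]
grip_width: 0.0596
```

```bash
python3 st.py 0.518 -0.299 0.046 98.8;  python3 - <<'E'
from h import *
a=get_image("side")["color"][200:400,300:550]
cv2.imwrite("pics/a6.png",cv2.resize(a,None,fx=2.4,fy=2.4))
E
```

```text
t 24.82 tcp [ 0.5177 -0.2891  0.0993] yaw 99.4 zaxis [-0.001  0.011 -1.   ] w 0.0596 F [ 0.1 -0.3 -0.6]
shift units [ 0.01 -0.25 -1.33] turn units [-0.13 -0.01 -0.11]
```

View pics/a6.png

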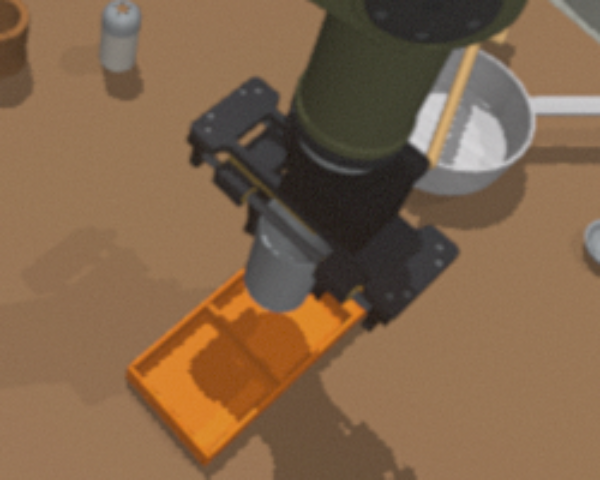

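The tumbler at (280,270) hangs above the middle bay; the arm hides the far bay. I centre it and lower.

>>> drive_tool:
  series:
    - [0,-0.12,0,-0.1,0,-0.1,0.4]
    - [0,-0.12,-0.1,0,0,0,0.4]
    - [0,0,-0.2,0,0,0,0.4]
    - [0,0,-0.2,0,0,0,0.4]
    - [0,0,-0.2,0,0,0,0.4]
    - [0,0,-0.1,0,0,0,0.4]
    - [0,0,0,0,0,0,0.4]
    - [0,0,0,0,0,0,0.4]

```text
clock: 25.53
tcp_pos: [0.5196, -0.301, 0.0671]
eef_rot: [0.002, 0.651, 0.759, 0.001]
ft_force: [0.8, 0.3, -1.3]
grip_width: 0.06
```

```bash
python3 st.py 0.518 -0.299 0.0455 98.8
```

```text
t 25.53 tcp [ 0.5196 -0.301   0.0671] yaw 98.8 zaxis [ 0.004 -0.    -1.   ] w 0.06 F [ 0.8  0.3 -1.3]
shift units [-0.04  0.05 -0.54] turn units [ 0.    0.05 -0.  ]
```

>>> drive_tool:
  series:
    - [-0.03,0.03,-0.1,0,0.04,0,0.4]
    - [0,0,-0.14,0,0,0,0.4]
    - [0,0,-0.14,0,0,0,0.4]
    - [0,0,-0.1,0,0,0,0.4]
    - [0,0,-0.06,0,0,0,0.4]
    - [0,0,0,0,0,0,0.4]
    - [0,0,0,0,0,0,0.4]

```text
clock: 26.12
tcp_pos: [0.5196, -0.3003, 0.0454]
eef_rot: [0.001, 0.651, 0.759, 0.001]
ft_force: [-0.9, -0.2, -0.8]
grip_width: 0.06
```

```bash
python3 st.py 0.518 -0.299 0.0455 98.8
```

```text
t 26.12 tcp [ 0.5196 -0.3003  0.0454] yaw 98.8 zaxis [ 0.003 -0.    -1.   ] w 0.06 F [-0.9 -0.2 -0.8]
shift units [-0.04  0.03  0.  ] turn units [ 0.01  0.03 -0.  ]
```

>>> drive_tool:
  series:
    - [0,0,-0.03,0,0,0,0.4]
    - [0,0,0,0,0,0,0.7]
    - [0,0,0,0,0,0,0.8]
    - [0,0,0,0,0,0,0.9]
    - [0,0,0,0,0,0,1]
    - [0,0,0,0,0,0,1]
    - [0,0,0,0,0,0,1]
    - [0,0,0,0,0,0,1]

```text
clock: 26.78
tcp_pos: [0.5203, -0.3006, 0.0449]
eef_rot: [0.002, 0.651, 0.759, 0.001]
ft_force: [-0.2, 0.0, 0.3]
grip_width: 0.0856
```

>>> drive_tool:
  series:
    - [0,0,0.1,0,0,0,1]
    - [0,0,0.3,0,0,0,1]
    - [0,0,0.5,0,0,0,1]
    - [0,0,0.6,0,0,0,1]
    - [0,0,0.6,0,0,0,1]
    - [0,0,0.5,0,0,0,1]
    - [0,0,0.4,0,0,0,1]
    - [0,0,0.2,0,0,0,1]

```text
clock: 27.45
tcp_pos: [0.5172, -0.3004, 0.1813]
eef_rot: [0.0, 0.651, 0.759, 0.0]
ft_force: [0.2, -0.3, 0.5]
grip_width: 0.0873
```

```bash
python3 st.py 0.555 0.002 0.18 98.8
```

```text
t 27.45 tcp [ 0.5172 -0.3004  0.1813] yaw 98.7 zaxis [ 0.001 -0.    -1.   ] w 0.0873 F [ 0.2 -0.3  0.5]
shift units [ 0.94  7.56 -0.03] turn units [0.   0.01 0.02]
```

>>> drive_tool:
  series:
    - [0.03,0.3,0,0,0,0,1]
    - [0.06,0.5,0,0,0,0,1]
    - [0.07,0.6,0,0,0,0,1]
    - [0.07,0.6,0,0,0,0,1]
    - [0.07,0.6,0,0,0,0,1]
    - [0.07,0.6,0,0,0,0,1]
    - [0.07,0.6,0,0,0,0,1]
    - [0.07,0.6,0,0,0,0,1]

```text
clock: 28.12
tcp_pos: [0.5355, -0.1288, 0.1893]
eef_rot: [0.006, 0.658, 0.753, 0.001]
ft_force: [-0.4, 0.4, 0.3]
grip_width: 0.0871
```

>>> drive_tool:
  series:
    - [0.07,0.6,0,0,0,0,1]
    - [0.07,0.6,0,0,0,0,1]
    - [0.07,0.6,0,0,0,0,1]
    - [0.07,0.6,0,0,0,0,1]
    - [0.06,0.4,0,0,0,0,1]
    - [0.03,0.2,0,0,0,0,1]
    - [0,0,0,0,0,0,1]
    - [0,0,0,0,0,0,1]

```text
clock: 28.78
tcp_pos: [0.5495, 0.0029, 0.1912]
eef_rot: [0.005, 0.655, 0.755, 0.002]
ft_force: [0.3, -0.9, 0.6]
grip_width: 0.087
```

```bash
python3 st.py 0.555 0.002 0.12 98.8
```

```text
t 28.78 tcp [0.5495 0.0029 0.1912] yaw 98.1 zaxis [ 0.01  -0.003 -1.   ] w 0.087 F [ 0.3 -0.9  0.6]
shift units [ 0.14 -0.02 -1.78] turn units [0.04 0.12 0.14]
```

>>> drive_tool:
  series:
    - [0.07,0,-0.1,0,0.1,0.1,1]
    - [0.07,0,-0.3,0,0,0,1]
    - [0,0,-0.4,0,0,0,1]
    - [0,0,-0.4,0,0,0,1]
    - [0,0,-0.35,0,0,0,1]
    - [0,0,-0.15,0,0,0,1]
    - [0,0,0,0,0,0,1]
    - [0,0,0,0,0,0,1]

```text
clock: 29.45
tcp_pos: [0.5552, -0.0094, 0.1168]
eef_rot: [0.003, 0.657, 0.753, -0.003]
ft_force: [0.3, -0.3, -0.5]
grip_width: 0.0874
```

```bash
python3 st.py 0.555 0.002 0.03 98.8
```

```text
t 29.45 tcp [ 0.5552 -0.0094  0.1168] yaw 97.8 zaxis [-0.    -0.008 -1.   ] w 0.0874 F [ 0.3 -0.3 -0.5]
shift units [-0.    0.29 -2.17] turn units [ 0.09 -0.    0.2 ]
```

>>> drive_tool:
  series:
    - [0,0.15,0,0.09,0,0.2,1]
    - [0,0.12,-0.2,0,0,0,1]
    - [0,0,-0.4,0,0,0,1]
    - [0,0,-0.45,0,0,0,1]
    - [0,0,-0.45,0,0,0,1]
    - [0,0,-0.35,0,0,0,1]
    - [0,0,-0.15,0,0,0,1]
    - [0,0,0,0,0,0,1]

```text
clock: 30.12
tcp_pos: [0.5599, 0.0055, 0.037]
eef_rot: [0.002, 0.649, 0.761, 0.006]
ft_force: [0.4, -0.3, 0.3]
grip_width: 0.0869
```

```bash
python3 st.py 0.555 0.002 0.03 98.8;  python3 - <<'E'
from h import *
a=get_image("side")["color"][140:390,250:550]
cv2.imwrite("pics/a7.png",cv2.resize(a,None,fx=2,fy=2))
E
```

```text
t 30.12 tcp [0.5599 0.0055 0.037 ] yaw 99.0 zaxis [ 0.011  0.005 -1.   ] w 0.0869 F [ 0.4 -0.3  0.3]
shift units [-0.12 -0.09 -0.18] turn units [-0.06  0.12 -0.05]
```

View pics/a7.png

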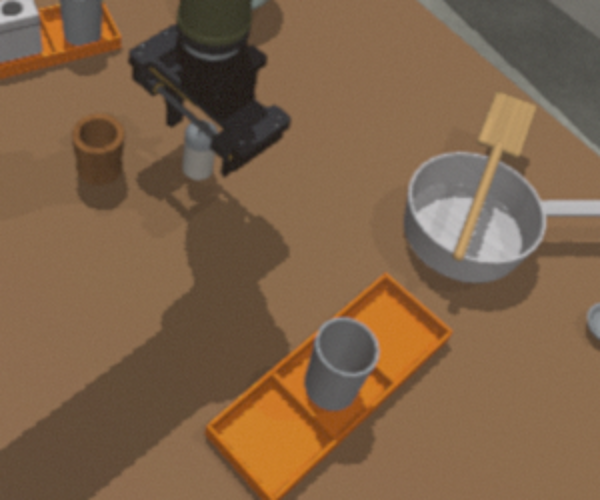

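The tumbler stands in the middle bay, foot at about (333,392) and upright. The shaker at (198,155) is between the jaws, so I nudge and close.

>>> drive_tool:
  series:
    - [-0.12,-0.09,-0.1,0,0.12,0,0.9]
    - [0,0,-0.08,0,0,0,0.8]
    - [0,0,0,0,0,0,0.2]
    - [0,0,0,0,0,0,0.2]
    - [0,0,0,0,0,0,0.2]
    - [0,0,0,0,0,0,0.2]
    - [0,0,0,0,0,0,0.2]
    - [0,0,0,0,0,0,0.2]
  squeeze: 15

```text
clock: 30.83
tcp_pos: [0.5584, 0.0021, 0.0341]
eef_rot: [0.0, 0.649, 0.761, 0.005]
ft_force: [-0.3, 0.2, -0.5]
grip_width: 0.0416
```

>>> drive_tool:
  series:
    - [0,0,0,0,0,0,0.2]
    - [0,0,0.3,0,0,0,0.2]
    - [0,0,0.5,0,0,0,0.2]
    - [0,0,0.6,0,0,0,0.2]
    - [0,0,0.7,0,0,0,0.2]
    - [0,0,0.6,0,0,0,0.2]
    - [0,0,0.5,0,0,0,0.2]
    - [0,0,0.3,0,0,0,0.2]

```text
clock: 31.5
tcp_pos: [0.5534, 0.0005, 0.1801]
eef_rot: [-0.002, 0.65, 0.76, 0.001]
ft_force: [0.5, 0.4, -1.1]
grip_width: 0.0374
```

```bash
python3 st.py 0.605 -0.286 0.18 98.8
```

```text
t 31.5 tcp [5.534e-01 5.000e-04 1.801e-01] yaw 98.9 zaxis [-0.001  0.005 -1.   ] w 0.0374 F [ 0.5  0.4 -1.1]
shift units [ 1.29 -7.16 -0.  ] turn units [-0.05 -0.02 -0.03]
```

>>> drive_tool:
  series:
    - [0.05,-0.3,0,0,0,0,0.2]
    - [0.1,-0.5,0,0,0,0,0.2]
    - [0.11,-0.6,0,0,0,0,0.2]
    - [0.11,-0.6,0,0,0,0,0.2]
    - [0.11,-0.6,0,0,0,0,0.2]
    - [0.11,-0.6,0,0,0,0,0.2]
    - [0.11,-0.6,0,0,0,0,0.2]
    - [0.11,-0.6,0,0,0,0,0.2]

```text
clock: 32.17
tcp_pos: [0.5891, -0.1739, 0.1927]
eef_rot: [0.0, 0.644, 0.765, 0.009]
ft_force: [0.3, -0.7, -1.3]
grip_width: 0.0377
```

>>> drive_tool:
  series:
    - [0.11,-0.6,0,0,0,0,0.2]
    - [0.11,-0.6,0,0,0,0,0.2]
    - [0.11,-0.6,0,0,0,0,0.2]
    - [0.1,-0.5,0,0,0,0,0.2]
    - [0.07,-0.3,0,0,0,0,0.2]
    - [0.03,-0.1,0,0,0,0,0.2]
    - [0,0,0,0,0,0,0.2]
    - [0,0,0,0,0,0,0.2]

```text
clock: 32.83
tcp_pos: [0.6079, -0.2948, 0.1983]
eef_rot: [0.002, 0.648, 0.762, 0.007]
ft_force: [-0.6, 1.9, -0.1]
grip_width: 0.0379
```

```bash
python3 st.py 0.605 -0.286 0.1 98.8
```

```text
t 32.83 tcp [ 0.6079 -0.2948  0.1983] yaw 99.2 zaxis [ 0.011  0.008 -1.   ] w 0.0379 F [-0.6  1.9 -0.1]
shift units [-0.07  0.22 -2.46] turn units [-0.09  0.13 -0.08]
```

>>> drive_tool:
  series:
    - [-0.07,0.12,-0.1,-0.09,0.13,0,0.2]
    - [0,0.1,-0.3,0,0,0,0.2]
    - [0,0,-0.45,0,0,0,0.2]
    - [0,0,-0.5,0,0,0,0.2]
    - [0,0,-0.5,0,0,0,0.2]
    - [0,0,-0.3,0,0,0,0.2]
    - [0,0,-0.1,0,0,0,0.2]
    - [0,0,0,0,0,0,0.2]

```text
clock: 33.5
tcp_pos: [0.6064, -0.2699, 0.1015]
eef_rot: [-0.003, 0.642, 0.766, 0.002]
ft_force: [0.5, 1.0, 0.1]
grip_width: 0.0379
```

```bash
python3 st.py 0.605 -0.286 0.0385 98.8
```

```text
t 33.5 tcp [ 0.6064 -0.2699  0.1015] yaw 100.1 zaxis [-0.001  0.007 -1.   ] w 0.0379 F [0.5 1.  0.1]
shift units [-0.03 -0.4  -1.57] turn units [-0.09 -0.01 -0.26]
```

>>> drive_tool:
  series:
    - [-0.03,-0.2,0,-0.09,0,-0.2,0.2]
    - [0,-0.18,-0.1,0,0,0,0.2]
    - [0,0,-0.25,0,0,0,0.2]
    - [0,0,-0.3,0,0,0,0.2]
    - [0,0,-0.2,0,0,0,0.2]
    - [0,0,-0.1,0,0,0,0.2]
    - [0,0,0,0,0,0,0.2]
    - [0,0,0,0,0,0,0.2]

```text
clock: 34.17
tcp_pos: [0.6064, -0.2876, 0.0622]
eef_rot: [0.002, 0.65, 0.76, -0.0]
ft_force: [-0.2, -0.0, -0.4]
grip_width: 0.0375
```

```bash
python3 st.py 0.605 -0.286 0.0385 98.8
```

```text
t 34.17 tcp [ 0.6064 -0.2876  0.0622] yaw 99.0 zaxis [ 0.003 -0.003 -1.   ] w 0.0375 F [-0.2 -0.  -0.4]
shift units [-0.04  0.04 -0.59] turn units [ 0.04  0.03 -0.03]
```

>>> drive_tool:
  series:
    - [-0.03,0.03,-0.1,0.03,0.03,0,0.2]
    - [0,0,-0.15,0,0,0,0.2]
    - [0,0,-0.15,0,0,0,0.2]
    - [0,0,-0.12,0,0,0,0.2]
    - [0,0,-0.06,0,0,0,0.2]
    - [0,0,0,0,0,0,0.2]
    - [0,0,0,0,0,0,0.2]

```text
clock: 34.75
tcp_pos: [0.606, -0.2861, 0.038]
eef_rot: [0.001, 0.649, 0.76, 0.0]
ft_force: [-0.2, 0.2, 0.2]
grip_width: 0.0377
```

```bash
python3 st.py 0.605 -0.286 0.0385 98.8;  python3 - <<'E'
from h import *
a=get_image("side")["color"][200:400,300:550]
cv2.imwrite("pics/a8.png",cv2.resize(a,None,fx=2.4,fy=2.4))
E
```

```text
t 34.75 tcp [ 0.606  -0.2861  0.038 ] yaw 99.0 zaxis [ 0.002 -0.    -1.   ] w 0.0377 F [-0.2  0.2  0.2]
shift units [-0.03  0.    0.01] turn units [ 0.    0.02 -0.04]
```

View pics/a8.png

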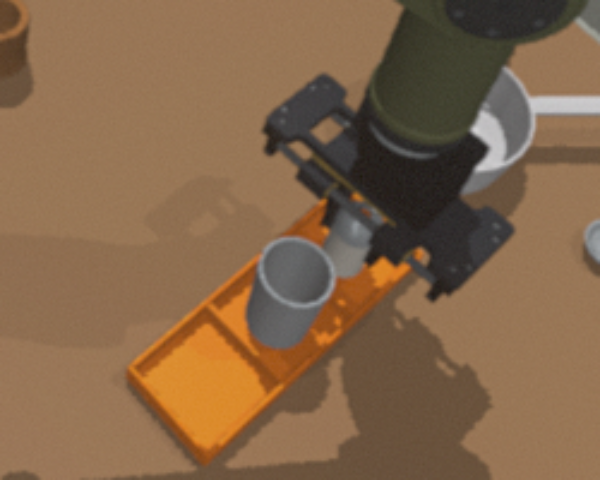

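The shaker at (347,250) is down in the far end bay, beside the tumbler at (285,295). I let go and rise.

>>> drive_tool:
  series:
    - [0,0,-0.02,0,0,0,0.3]
    - [0,0,0,0,0,0,0.55]
    - [0,0,0,0,0,0,0.7]
    - [0,0,0,0,0,0,0.85]
    - [0,0,0,0,0,0,0.9]
    - [0,0,0,0,0,0,0.9]
    - [0,0,0,0,0,0,0.9]
    - [0,0,0,0,0,0,0.9]

```text
clock: 35.47
tcp_pos: [0.607, -0.2867, 0.0384]
eef_rot: [0.002, 0.649, 0.76, 0.001]
ft_force: [-0.1, 0.1, 0.4]
grip_width: 0.0745
```

>>> drive_tool:
  series:
    - [0,0,0.1,0,0,0,1]
    - [0,0,0.3,0,0,0,1]
    - [0,0,0.5,0,0,0,1]
    - [0,0,0.6,0,0,0,1]
    - [0,0,0.6,0,0,0,1]
    - [0,0,0.6,0,0,0,1]
    - [0,0,0.5,0,0,0,1]
    - [0,0,0.2,0,0,0,1]

```text
clock: 36.13
tcp_pos: [0.6039, -0.2862, 0.1825]
eef_rot: [0.0, 0.65, 0.76, -0.0]
ft_force: [0.1, 0.6, 0.0]
grip_width: 0.0866
```

```bash
python3 st.py 0.4525 0.065 0.18 98.8
```

```text
t 36.13 tcp [ 0.6039 -0.2862  0.1825] yaw 98.9 zaxis [-0.    -0.001 -1.   ] w 0.0866 F [0.1 0.6 0. ]
shift units [-3.79  8.78 -0.06] turn units [ 0.01 -0.   -0.02]
```

>>> drive_tool:
  series:
    - [-0.1,0.3,0,0,0,0,1]
    - [-0.22,0.5,0,0,0,0,1]
    - [-0.27,0.63,0,0,0,0,1]
    - [-0.27,0.63,0,0,0,0,1]
    - [-0.27,0.63,0,0,0,0,1]
    - [-0.27,0.63,0,0,0,0,1]
    - [-0.27,0.63,0,0,0,0,1]
    - [-0.27,0.63,0,0,0,0,1]

```text
clock: 36.8
tcp_pos: [0.5226, -0.1076, 0.1884]
eef_rot: [0.006, 0.655, 0.755, -0.002]
ft_force: [-0.1, -0.5, -0.1]
grip_width: 0.0872
```

>>> drive_tool:
  series:
    - [-0.27,0.63,0,0,0,0,1]
    - [-0.27,0.63,0,0,0,0,1]
    - [-0.27,0.63,0,0,0,0,1]
    - [-0.27,0.63,0,0,0,0,1]
    - [-0.27,0.63,0,0,0,0,1]
    - [-0.25,0.5,0,0,0,0,1]
    - [-0.1,0.25,0,0,0,0,1]
    - [0,0,0,0,0,0,1]

```text
clock: 37.47
tcp_pos: [0.4462, 0.0605, 0.1894]
eef_rot: [0.004, 0.653, 0.758, 0.001]
ft_force: [-0.0, 0.6, -0.5]
grip_width: 0.0869
```

```bash
python3 st.py 0.4525 0.065 0.1 98.8
```

```text
t 37.47 tcp [0.4462 0.0605 0.1894] yaw 98.5 zaxis [ 0.008 -0.003 -1.   ] w 0.0869 F [-0.   0.6 -0.5]
shift units [ 0.16  0.11 -2.23] turn units [0.04 0.1  0.06]
```

>>> drive_tool:
  series:
    - [0.08,0.06,-0.1,0.04,0.1,0.05,1]
    - [0.06,0.05,-0.3,0,0,0,1]
    - [0,0,-0.45,0,0,0,1]
    - [0,0,-0.45,0,0,0,1]
    - [0,0,-0.45,0,0,0,1]
    - [0,0,-0.25,0,0,0,1]
    - [0,0,-0.1,0,0,0,1]
    - [0,0,0,0,0,0,1]

```text
clock: 38.13
tcp_pos: [0.4575, 0.057, 0.1026]
eef_rot: [0.001, 0.655, 0.756, 0.001]
ft_force: [-0.0, -0.9, -0.0]
grip_width: 0.087
```

```bash
python3 st.py 0.4525 0.065 0.031 98.8
```

```text
t 38.13 tcp [0.4575 0.057  0.1026] yaw 98.2 zaxis [ 0.004 -0.    -1.   ] w 0.087 F [-0.  -0.9 -0. ]
shift units [-0.12  0.2  -1.79] turn units [0.   0.04 0.12]
```

>>> drive_tool:
  series:
    - [-0.06,0.1,0,0,0.04,0.1,1]
    - [-0.06,0.1,-0.05,0,0,0,1]
    - [0,0,-0.2,0,0,0,1]
    - [0,0,-0.3,0,0,0,1]
    - [0,0,-0.3,0,0,0,1]
    - [0,0,-0.2,0,0,0,1]
    - [0,0,-0.1,0,0,0,1]
    - [0,0,0,0,0,0,1]

```text
clock: 38.8
tcp_pos: [0.4561, 0.0673, 0.0577]
eef_rot: [0.002, 0.65, 0.76, 0.004]
ft_force: [0.8, -0.6, 0.3]
grip_width: 0.0869
```

```bash
python3 st.py 0.4525 0.065 0.031 98.8
```

```text
t 38.8 tcp [0.4561 0.0673 0.0577] yaw 98.8 zaxis [ 0.008  0.004 -1.   ] w 0.0869 F [ 0.8 -0.6  0.3]
shift units [-0.09 -0.06 -0.67] turn units [-0.05  0.09 -0.01]
```

>>> drive_tool:
  series:
    - [-0.09,-0.06,-0.1,0,0.09,0,1]
    - [0,0,-0.15,0,0,0,1]
    - [0,0,-0.2,0,0,0,1]
    - [0,0,-0.15,0,0,0,1]
    - [0,0,-0.05,0,0,0,1]
    - [0,0,0,0,0,0,1]
    - [0,0,0,0,0,0,1]

```text
clock: 39.38
tcp_pos: [0.453, 0.0649, 0.0299]
eef_rot: [-0.001, 0.65, 0.76, 0.002]
ft_force: [-0.0, 0.2, -0.3]
grip_width: 0.0869
```

```bash
python3 st.py 0.4525 0.065 0.031 98.8;  python3 - <<'E'
from h import *
a=get_image("side")["color"][140:390,230:530]
cv2.imwrite("pics/a9.png",cv2.resize(a,None,fx=2,fy=2))
E
```

```text
t 39.38 tcp [0.453  0.0649 0.0299] yaw 98.9 zaxis [ 0.001  0.005 -1.   ] w 0.0869 F [-0.   0.2 -0.3]
shift units [-0.01  0.    0.03] turn units [-0.05  0.01 -0.01]
```

View pics/a9.png

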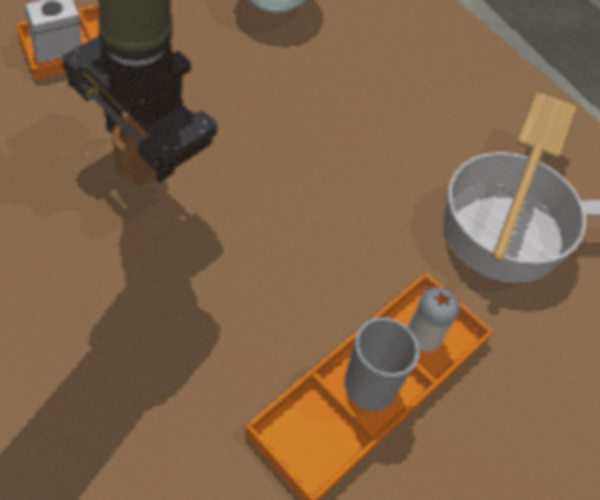

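The shaker at (435,320) and tumbler at (382,365) stand upright in their bays. The mortar at (135,155) is between the jaws, so I grip and lift.

>>> drive_tool:
  series:
    - [0,0,0,0,0,0,0.4]
    - [0,0,0,0,0,0,0.4]
    - [0,0,0,0,0,0,0.4]
    - [0,0,0,0,0,0,0.4]
    - [0,0,0,0,0,0,0.4]
    - [0,0,0,0,0,0,0.4]
    - [0,0,0,0,0,0,0.4]
  squeeze: 20

```text
clock: 40.02
tcp_pos: [0.4539, 0.0653, 0.0309]
eef_rot: [-0.001, 0.65, 0.76, 0.003]
ft_force: [-1.1, -0.4, -1.9]
grip_width: 0.0591
```

>>> drive_tool:
  series:
    - [0,0,0.2,0,0,0,0.4]
    - [0,0,0.4,0,0,0,0.4]
    - [0,0,0.5,0,0,0,0.4]
    - [0,0,0.6,0,0,0,0.4]
    - [0,0,0.6,0,0,0,0.4]
    - [0,0,0.6,0,0,0,0.4]
    - [0,0,0.5,0,0,0,0.4]
    - [0,0,0.2,0,0,0,0.4]

```text
clock: 40.68
tcp_pos: [0.449, 0.0622, 0.181]
eef_rot: [-0.002, 0.652, 0.759, -0.001]
ft_force: [0.7, 0.1, -0.9]
grip_width: 0.0592
```

```bash
python3 st.py 0.431 -0.312 0.18 98.8
```

```text
t 40.68 tcp [0.449  0.0622 0.181 ] yaw 98.7 zaxis [-0.005  0.001 -1.   ] w 0.0592 F [ 0.7  0.1 -0.9]
shift units [-0.45 -9.36 -0.03] turn units [-0.01 -0.05  0.02]
```

>>> drive_tool:
  series:
    - [0,-0.3,0,0,0,0,0.4]
    - [0,-0.5,0,0,0,0,0.4]
    - [0,-0.65,0,0,0,0,0.4]
    - [0,-0.65,0,0,0,0,0.4]
    - [0,-0.65,0,0,0,0,0.4]
    - [0,-0.65,0,0,0,0,0.4]
    - [-0.03,-0.65,0,0,0,0,0.4]
    - [-0.05,-0.65,0,0,0,0,0.4]

```text
clock: 41.35
tcp_pos: [0.4407, -0.1334, 0.1766]
eef_rot: [-0.004, 0.648, 0.762, -0.002]
ft_force: [0.5, 0.7, -0.9]
grip_width: 0.059
```

>>> drive_tool:
  series:
    - [-0.05,-0.65,0,0,0,0,0.4]
    - [-0.05,-0.65,0,0,0,0,0.4]
    - [-0.05,-0.65,0,0,0,0,0.4]
    - [-0.05,-0.65,0,0,0,0,0.4]
    - [-0.05,-0.65,0,0,0,0,0.4]
    - [-0.03,-0.6,0,0,0,0,0.4]
    - [0,-0.3,0,0,0,0,0.4]
    - [0,0,0,0,0,0,0.4]

```text
clock: 42.02
tcp_pos: [0.4134, -0.3197, 0.1686]
eef_rot: [-0.008, 0.653, 0.757, -0.008]
ft_force: [-0.2, 0.6, -0.6]
grip_width: 0.0594
```

```bash
python3 st.py 0.431 -0.312 0.1 98.8
```

```text
t 42.02 tcp [ 0.4134 -0.3197  0.1686] yaw 98.4 zaxis [-0.022 -0.002 -1.   ] w 0.0594 F [-0.2  0.6 -0.6]
shift units [ 0.44  0.19 -1.71] turn units [ 0.02 -0.25  0.08]
```

>>> drive_tool:
  series:
    - [0.2,0.1,0,0,-0.2,0.05,0.4]
    - [0.2,0.07,-0.15,0,0,0,0.4]
    - [0,0,-0.3,0,0,0,0.4]
    - [0,0,-0.35,0,0,0,0.4]
    - [0,0,-0.35,0,0,0,0.4]
    - [0,0,-0.2,0,0,0,0.4]
    - [0,0,-0.1,0,0,0,0.4]
    - [0,0,0,0,0,0,0.4]

```text
clock: 42.68
tcp_pos: [0.4269, -0.3059, 0.1019]
eef_rot: [-0.004, 0.65, 0.76, -0.0]
ft_force: [0.3, 0.7, -0.5]
grip_width: 0.0589
```

```bash
python3 st.py 0.431 -0.312 0.0345 98.8
```

```text
t 42.68 tcp [ 0.4269 -0.3059  0.1019] yaw 98.9 zaxis [-0.007  0.005 -1.   ] w 0.0589 F [ 0.3  0.7 -0.5]
shift units [ 0.1  -0.15 -1.69] turn units [-0.06 -0.08 -0.02]
```

>>> drive_tool:
  series:
    - [0.06,-0.08,0,-0.06,-0.08,0,0.4]
    - [0.04,-0.07,-0.1,0,0,0,0.4]
    - [0,0,-0.25,0,0,0,0.4]
    - [0,0,-0.3,0,0,0,0.4]
    - [0,0,-0.25,0,0,0,0.4]
    - [0,0,-0.1,0,0,0,0.4]
    - [0,0,0,0,0,0,0.4]
    - [0,0,0,0,0,0,0.4]

```text
clock: 43.35
tcp_pos: [0.432, -0.3123, 0.0584]
eef_rot: [0.001, 0.65, 0.76, 0.001]
ft_force: [0.7, 1.0, -0.5]
grip_width: 0.0594
```

```bash
python3 st.py 0.431 -0.312 0.0345 98.8
```

```text
t 43.35 tcp [ 0.432  -0.3123  0.0584] yaw 98.9 zaxis [ 0.003 -0.001 -1.   ] w 0.0594 F [ 0.7  1.  -0.5]
shift units [-0.03  0.01 -0.6 ] turn units [ 0.01  0.03 -0.03]
```

>>> drive_tool:
  series:
    - [-0.02,0,-0.1,0,0,0,0.4]
    - [0,0,-0.15,0,0,0,0.4]
    - [0,0,-0.15,0,0,0,0.4]
    - [0,0,-0.12,0,0,0,0.4]
    - [0,0,-0.06,0,0,0,0.4]
    - [0,0,0,0,0,0,0.4]
    - [0,0,0,0,0,0,0.4]

```text
clock: 43.93
tcp_pos: [0.4322, -0.3134, 0.0347]
eef_rot: [0.002, 0.65, 0.76, 0.001]
ft_force: [-1.1, 0.7, 0.4]
grip_width: 0.0591
```

```bash
python3 st.py 0.431 -0.312 0.0345 98.8;  python3 - <<'E'
from h import *
a=get_image("side")["color"][200:400,300:550]
cv2.imwrite("pics/a10.png",cv2.resize(a,None,fx=2.4,fy=2.4))
E
```

```text
t 43.93 tcp [ 0.4322 -0.3134  0.0347] yaw 98.9 zaxis [ 0.005 -0.001 -1.   ] w 0.0591 F [-1.1  0.7  0.4]
shift units [-0.03  0.03 -0.  ] turn units [ 0.01  0.06 -0.03]
```

View pics/a10.png

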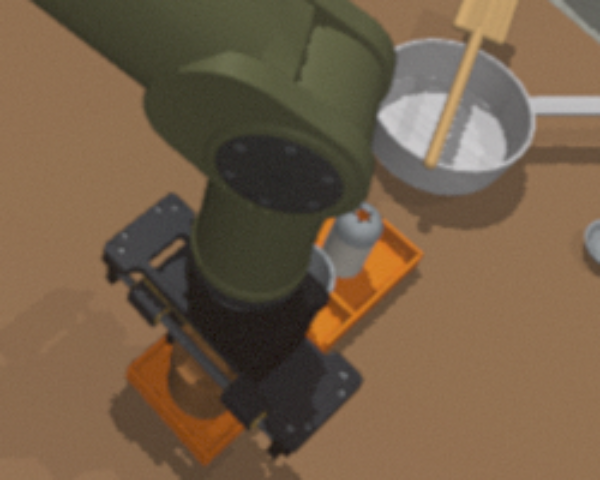

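The mortar at (200,385) is inside the near end bay, and the shaker at (355,240) has not moved. I let go, rise and back off toward the base side.

>>> drive_tool:
  series:
    - [0,0,-0.02,0,0,0,0.4]
    - [0,0,0,0,0,0,0.75]
    - [0,0,0,0,0,0,0.85]
    - [0,0,0,0,0,0,0.95]
    - [0,0,0,0,0,0,1]
    - [0,0,0,0,0,0,1]
    - [0,0,0,0,0,0,1]
    - [0,0,0,0,0,0,1]

```text
clock: 44.65
tcp_pos: [0.4331, -0.3139, 0.0347]
eef_rot: [0.003, 0.65, 0.76, 0.002]
ft_force: [-0.2, 0.9, 0.4]
grip_width: 0.0861
```

>>> drive_tool:
  series:
    - [0,0,0.1,0,0,0,1]
    - [0,0,0.3,0,0,0,1]
    - [0,0,0.5,0,0,0,1]
    - [0,0,0.6,0,0,0,1]
    - [0,0,0.7,0,0,0,1]
    - [0,0,0.7,0,0,0,1]
    - [0,0,0.6,0,0,0,1]
    - [0,0,0.5,0,0,0,1]

```text
clock: 45.32
tcp_pos: [0.4273, -0.3133, 0.2013]
eef_rot: [-0.001, 0.652, 0.759, -0.001]
ft_force: [1.0, 0.1, 0.1]
grip_width: 0.0872
```

>>> drive_tool:
  series:
    - [0.05,0.3,0,0,0,0,1]
    - [0.05,0.6,0,0,0,0,1]
    - [0.05,0.7,0,0,0,0,1]
    - [0.05,0.7,0,0,0,0,1]
    - [0.05,0.7,0,0,0,0,1]
    - [0.05,0.7,0,0,0,0,1]
    - [0,0.5,0,0,0,0,1]
    - [0,0.3,0,0,0,0,1]

```text
clock: 45.98
tcp_pos: [0.4395, -0.1379, 0.2156]
eef_rot: [0.008, 0.659, 0.752, 0.004]
ft_force: [0.2, -0.5, -0.9]
grip_width: 0.087
```

>>> drive_tool:
  series:
    - [0,0.4,0,0,0,0,1]
    - [0,0.5,0,0,0,0,1]
    - [0,0.3,0,0,0,0,1]
    - [0,0,0,0,0,0,1]
    - [0,0,0,0,0,0,1]
    - [0,0,0,0,0,0,1]

```text
clock: 46.48
tcp_pos: [0.4395, -0.0878, 0.2202]
eef_rot: [0.009, 0.659, 0.752, 0.008]
ft_force: [0.4, -0.1, 0.2]
grip_width: 0.087
```

Run:
```python
from h import *
from scipy.ndimage import label
t=get_image("top"); s=get_image("side")
cv2.imwrite("pics/f.png",np.vstack([s["color"][60:400,150:640],t["color"][60:320,150:640]])[:600])
for n,im in(("top",t),("side",s)):
    P=cloud(im); z=P[...,2]
    L,k=label((P[...,0]>.3)&(P[...,0]<.85)&(abs(P[...,1])<.45)&(z>.032)&(z<.12))
    for i in range(1,k+1):
        m=L==i
        if m.sum()<40: continue
        q=P[m]; zm=np.percentile(q[:,2],98); c,r=cv2.minEnclosingCircle(q[q[:,2]>zm-.006][:,:2].astype(np.float32))
        print(n,"ztop",zm.round(4),np.round(c,4),round(r,4))
```

```text
top ztop 0.0691 [ 0.7749 -0.218 ] 0.0924
top ztop 0.0627 [0.7714 0.2322] 0.0648
top ztop 0.083 [ 0.6054 -0.283 ] 0.0169
top ztop 0.0966 [0.5458 0.2798] 0.0296
top ztop 0.0961 [ 0.5325 -0.2968] 0.0253
top ztop 0.0803 [0.4553 0.2979] 0.0343
top ztop 0.0816 [0.312  0.4428] 0.0114
side ztop 0.0607 [0.7664 0.2312] 0.0676
side ztop 0.0945 [0.5425 0.2758] 0.031
side ztop 0.0799 [0.3101 0.4379] 0.0134
side ztop 0.0785 [0.452  0.2939] 0.0362
side ztop 0.0679 [ 0.7732 -0.2189] 0.0951
side ztop 0.0829 [ 0.6028 -0.2889] 0.0162
side ztop 0.0955 [ 0.518  -0.3023] 0.0305
side ztop 0.0723 [ 0.4298 -0.3148] 0.0315
```

View pics/f.png

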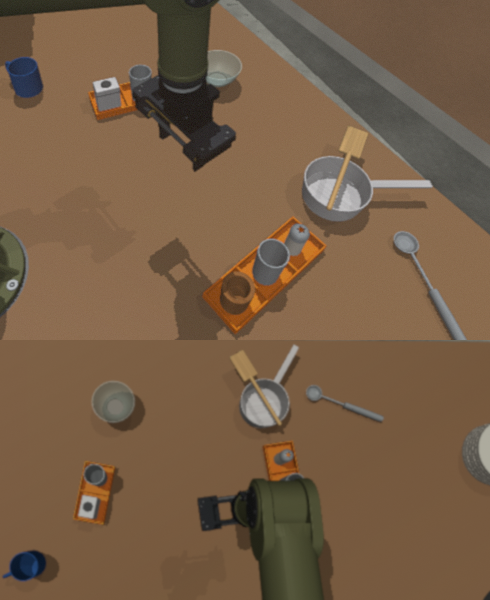

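The last view shows all five things upright in their bays, with the top heights matching "height + 4 mm floor". Bowl, mug and pan have not been touched.

```bash
python3 -c "
from rig import job_done; print(job_done())"
```

```text
the job is handed in; nothing more can be done
None
```

Both trays are made up and the job is handed in, at about 46.5 s on the robot's clock.

- **Two-bay tray:** a tumbler is in the far bay and the tea tin in the near bay.
- **Three-bay tray:** the other tumbler is in the middle, the salt shaker in the far end bay and the mortar in the near end bay.

**Last checks:**
- The side camera puts each thing within about 5 mm of its bay centre. Top heights match standing upright on the 4 mm bay floors, to within about 3 mm: tumblers about 95 mm, tin 79, shaker 83, mortar 72.
- The gripper was open and clear of everything.
- The bowl and pan measure where they started to within about 2 mm in the side view. The mug I judged by eye only.

**What went wrong or disagreed:**
- My first grip on the first tumbler was about 13 mm off-centre, because the tool kept moving after a fast descent. I opened, re-centred and gripped again, and moved more slowly after that.
- The two cameras disagree by up to about 6 mm, which is within the bay clearances.
- In the last top view the arm covered the mortar and part of the middle tumbler, so those two rest on the side view alone. The pan's top-view reading moved 5 mm between looks, but the side view showed no change.

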